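# Wind down the parcel press and back it off

### The arm

A 7-joint arm with a two-finger parallel gripper is mounted at the origin on the work surface. World frame = base frame: x ahead of the robot, y to its left, z up, the work surface at z = 0. Lengths are in mm, angles in rad, forces in N, time in s.
With the tool pointing down it reaches from about 425 to 950 mm from the base axis. Payload 16.7 kg.
Tool frame: the origin (TCP) lies on the centre line of the jaws, within the pads' length; the fingertips stand 11 mm ahead of it and the grasp point (between the pads) lies 8 mm behind it (arm.nose_length is the distance from the TCP to the fingertips, in mm); y points along the fingers, z is the direction in which the jaws open and shut, and the axes are right-handed (so a half turn about y gives the same grasp; the last joint's range is limited). The gripper opens to 94 mm and grips with 3 to 60 N. Pads are 16 mm wide; open, the fingers measure 119 mm over their backs; the gripper's body (75 mm by 177 mm) begins 78 mm behind the grasp point.
Start: joints at [-1.409, 0.426, 0.074, 1.606, -0.034, 1.111, -0.067], TCP at [207.075, 642.413, 216.467] pointing down, gripper open.
Joint ranges: [-2.85, 2.85], [-0.5, 2.14], [-1.23, 1.37], [0.21, 2.46], [-1.02, 4.16], [0.16, 2.05], [-2.73, 2.73]. Speed limits (rad/s): [1.89, 1.89, 2.39, 2.39, 3.01, 3.01, 3.01].

### API

Orientations are given as a unit quaternion [w, x, y, z].
In Python, from workcell import arm, optics gives the robot as it stands.
- The arm moves only by the tool send_rows, never from a script. Its argument "plan" is a list of rows, each an object of numbers: "hand": the opening, from -1 (shut) to 1 (fully open); "x", "y", "z": the shift along the world's x, y, z in units of 40 mm (1.0 is 40 mm); "wx", "wy", "wz": the turn, a rotation vector about the world's x, y, z in units of 5 degrees (1.0 is 5 degrees). A call has 1 to 20 rows; each row shifts and turns the commanded pose from where the row before left it; what a row does not reach is not made up. A row lasts 1/12 s, in which the tool goes at most 41.7 mm and 7.16 degrees, less where a joint would pass 70% of its speed; a pose out of reach is approached as far as the arm can. A call is refused whole if a number of a shift passes 1 or a number of a turn 1, either way. A call with a gripper value outside its range is refused whole. The fingers move at their own pace and stop on an object; the grip force is fixed at half the most. Time passes only in rows, so rows that do not move let the fingers close. It gives the time, the measured TCP pose, the force and the opening at its end, in the units of the state.
- arm.observe(): the state, without advancing time (a new reading comes with each control period).
- optics.get_image(name): name is "scene" or "top" or "wrist"; returns a dict with "image" (480x640x3 uint8, red, green, blue), "mtx" (3x3 intrinsics, pixels), "extrinsics" (4x4, takes a point from camera to world coordinates). Camera axes: x right, y down, z forward; pixel columns grow to the right and rows downward; lengths in mm; the calibration is good to about 2 mm. A picture is of the moment at which its call begins. There is no depth.
- arm.finish_job(): hands the job in, once; it reports no verdict.
The state is a dict: "t": time; "q": joint angles; "joint_velocities": joint speeds; "effort": joint torques, N m; "tcp_pos": TCP position; "orientation": TCP orientation; "wrist_force": force on the tool from outside, world axes, zero at the start; "torque": the same for the moment, N m; "gripper_width": finger opening in mm.
Only numpy, scipy, OpenCV 4.12 (cv2) and the standard library are available. Lean on these libraries where they do the work, as an engineer would, in place of code of your own. Each camera call takes 0.05 s, during which the arm holds its last target.

### The job

Put the loose handwheel fully home on the press's inclined square shaft, and wind it clockwise until you feel the press reach its stop. Then back it off a quarter turn, so that the parcel is not left under pressure, let go and leave the handwheel on the shaft, without disturbing the mug, the tape roll, the small parcel or the bottle.

Things in the scene. Friction and masses are not known exactly. Their poses are not given: they have to be found in the camera images.
- wheel_boss (a point): Centre of the yellow boss (24 x 24 mm, 40 mm tall) of the loose 0.46 kg handwheel, which stands on its hub on the bench, boss up, any yaw. z: the wheel's axis, out of the boss side; x: towards the red handle; x and y square to the flats of boss and socket. Dark rim 144 mm across with four spokes along x and y, 36 to 50 mm below this point; only hub, boss (20 mm up) and handle stand higher
- wheel_socket (a point): Centre of the socket's mouth, on the underside of the handwheel's hub (a flange 68 mm across), 68 mm below wheel_boss; same axes. The socket is 22.4 mm square and 34 mm deep; it fits the shaft in any of four quarter positions, with 1.2 mm of play on each side (about 7 degrees of turning play either way)
- wheel_handle (a point): Middle of the handwheel's red handle, on the rim 65 mm from the wheel's axis, 61.5 mm above wheel_socket's level: a sleeve 22 mm across and 55 mm tall, parallel to the wheel's axis, that spins freely on its pin, so a gripper holding it can follow the circle without turning
- shaft_seat (a point): Centre of the brass shoulder (68 mm across) on the drive shaft, 130 mm above the bench. z: out along the shaft, leaning 32 degrees from vertical, to the robot's right; x, y: square to the flats, turning with the shaft. The steel shaft, 20 mm square, stands 32 mm out, its last 12 mm tapering to 12 mm square. Fully home, the wheel's underside lies flat on the shoulder, wheel_socket on shaft_seat
- shaft (a joint): Turn of the drive shaft in rad: grows clockwise, seen looking down on the shaft's end (negative turn about shaft_seat's z), and lowers the platen. It starts about 1.3 to 2.2 turns short of the hard end stop. Friction (about 0.12 N m) holds it where it is left
- press: Blue press, fixed. Origin on the bench below shaft_seat, z up; the shaft leans to its -y. Low gearbox at y 13 to 99 mm, clear of the wheel. Frame on the +y side: base 25 mm thick (x -60 to 300, y 110 to 420); crossbeam x 90 to 150, y 115 to 415, top 300 mm up, on two columns; platen and wrapped frame (x -15 to 255, y 170 to 360), lower than 140 mm, beneath it
- mug: White mug, 80 mm across, 90 mm tall, handle at its +y side; origin at the centre of its underside. Leave it alone
- tape: Roll of brown packing tape lying flat, 100 mm across, 48 mm tall; origin at the centre of its underside. Leave it alone
- parcel: Small brown parcel, 130 (x) x 110 (y) x 70 mm (tall); origin at the centre of its underside. Leave it alone
- bottle: Tall amber glue bottle standing near the shaft on the robot's side, 70 mm across, 250 mm tall; origin at the centre of its underside. Leave it alone

How it is judged (in metres and radians):
On the way, in this order (a step that is already met when the one before it is completed fails the run):
1. the handwheel sits fully home on the shaft (distance between wheel_socket and shaft_seat below 0.006 m and angle between the z axis of wheel_socket and the z axis of shaft_seat, either way round below 0.1 rad), for 0.2 s.
2. with the wheel on the shaft, the shaft is wound clockwise to its stop (value of joint shaft above 15.9 rad and distance between wheel_socket and shaft_seat below 0.015 m), for 0.1 s.
At the end, for the whole second after the job is handed in: The shaft is at rest 1.57 rad (a quarter turn, within 0.5 rad) back from its stop (stop at 16.0, so between 13.93 and 14.93), the handwheel is still fully home on it (wheel_socket within 6 mm of shaft_seat, axes within 0.1 rad) (all of step 1 and value of joint shaft between 13.93 and 14.93 rad and velocity of joint shaft between -0.05 and 0.05 rad/s); the robot touches nothing.
It fails at once if the mug is moved by more than 25 mm or tipped (distance of mug from where it was at the start of the episode above 0.025 m or angle between mug's own z axis and vertical above 0.3 rad).
It fails at once if the tape roll is moved by more than 25 mm or tipped (distance of tape from where it was at the start of the episode above 0.025 m or angle between tape's own z axis and vertical above 0.3 rad).
It fails at once if the small parcel is moved by more than 25 mm (distance of parcel from where it was at the start of the episode above 0.025 m).
It fails at once if the bottle is moved by more than 25 mm or tipped (distance of bottle from where it was at the start of the episode above 0.025 m or angle between bottle's own z axis and vertical above 0.3 rad).
It also fails if it takes over 72 s, if anything falls off the work surface, if the arm or the gripper's body presses on something with over 40 N, if the wrist force passes 120 N, or if a joint passes its speed limit or range.

## Working session

There is one attempt and no reset: what is moved stays moved. The work goes in short steps, Python scripts to look and compute and a tool call to move; the robot and the scene stay as the last step left them, time stands still between calls to the robot, and variables do not carry over. Pictures are saved under pics/ and viewed, and the job is handed in when it is done.

Besides the shell and the picture viewer there is one more tool, called after "Call:" by a JSON object that holds its "api" and its "payload". send_rows: Moves the arm, as the interface text tells. Its arguments: {"type":"object","properties":{"plan":{"type":"array","items":{"type":"object","properties":{"hand":{"type":"number"},"x":{"type":"number"},"y":{"type":"number"},"z":{"type":"number"},"wx":{"type":"number"},"wy":{"type":"number"},"wz":{"type":"number"}}}}},"required":["plan"]}

```bash
ls; mkdir -p pics; python3 - <<'E'
from workcell import arm, optics
import cv2,numpy as np
s=arm.observe(); print({k:np.round(v,3).tolist() for k,v in s.items()})
for n in ["scene","top","wrist"]:
    d=optics.get_image(n); cv2.imwrite(f"pics/{n}0.png",d["image"][:,:,::-1]); print(n,np.round(d["mtx"],1).tolist(),np.round(d["extrinsics"],3).tolist())
    np.savez(f"{n}0.npz",**d)
E
```

```text
pics
{'t': 0.0, 'q': [-1.409, 0.427, 0.074, 1.607, -0.034, 1.111, -0.067], 'joint_velocities': [-0.0, -0.002, 0.0, 0.002, 0.001, 0.001, -0.001], 'effort': [-0.0, -93.58, 3.667, -45.42, -0.049, 0.02, 0.0], 'tcp_pos': [206.967, 642.031, 215.783], 'orientation': [-0.698, 0.699, -0.11, 0.11], 'wrist_force': [0.617, 0.033, 0.959], 'torque': [0.012, 0.012, 0.017], 'gripper_width': 93.739}
scene [[490.7, 0.0, 321.2], [0.0, 490.7, 243.5], [0.0, 0.0, 1.0]] [[0.825, 0.49, -0.281, 841.047], [0.565, -0.712, 0.418, -555.18], [0.004, -0.504, -0.864, 899.447], [0.0, 0.0, 0.0, 1.0]]
top [[546.4, 0.0, 326.1], [0.0, 546.4, 237.6], [0.0, 0.0, 1.0]] [[0.011, -0.997, 0.082, 464.936], [-1.0, -0.009, 0.028, -170.738], [-0.027, -0.083, -0.996, 1254.693], [0.0, 0.0, 0.0, 1.0]]
wrist [[409.6, 0.0, 320.0], [0.0, 409.6, 234.1], [0.0, 0.0, 1.0]] [[0.306, 0.916, 0.26, 129.499], [0.952, -0.294, -0.085, 666.636], [-0.001, 0.273, -0.962, 383.745], [0.0, 0.0, 0.0, 1.0]]
```

View pics/scene0.png

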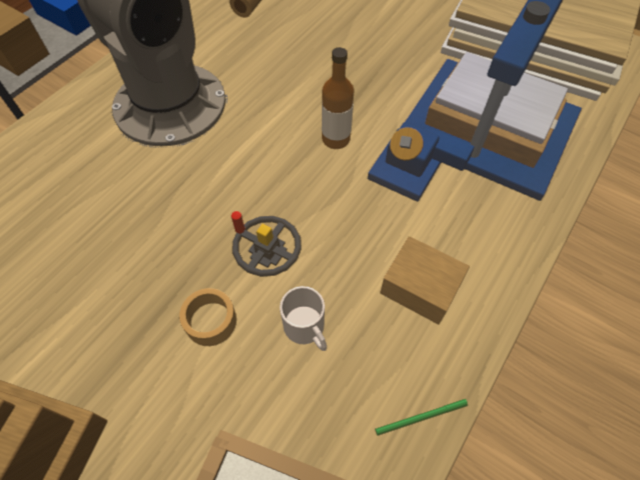

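View pics/top0.png

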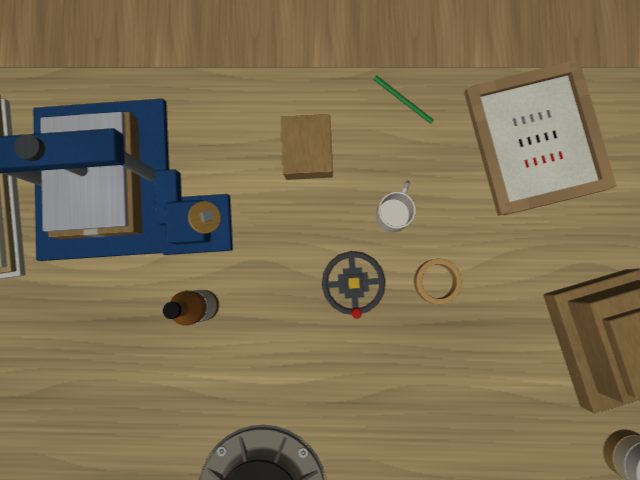

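View pics/wrist0.png

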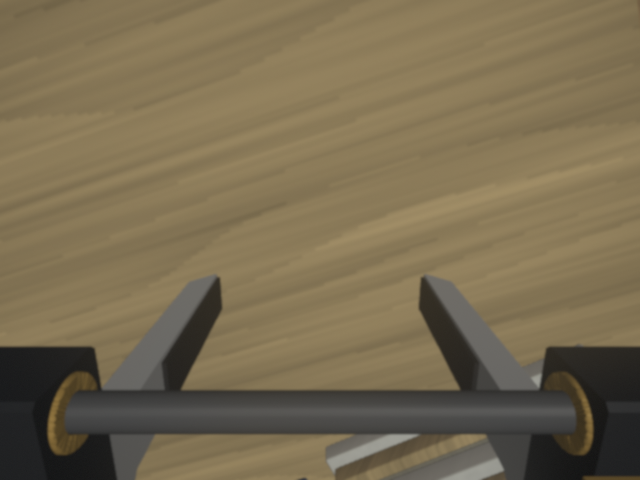

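The pictures show the following:
- **Scene:** wheel boss near (265,232), handle near (238,222), brass shoulder near (407,143).
- **Top:** boss (354,283), handle (356,313), shoulder (204,217), bottle about (190,307), mug (396,211), tape (438,281), parcel (306,146).

Next I'll measure them.

```bash
cat > h.py <<'E'
import numpy as np,cv2
def load(n): 
    d=np.load(n+".npz"); return {k:d[k] for k in d}
def ray(d,p):
    v=np.linalg.inv(d["mtx"])@np.array([p[0],p[1],1.]); E=d["extrinsics"]; v=E[:3,:3]@v
    return E[:3,3],v/np.linalg.norm(v)
def onz(d,p,z):
    o,v=ray(d,p); return o+v*(z-o[2])/v[2]
def tri(a,p,b,q):
    o1,v1=ray(a,p);o2,v2=ray(b,q)
    t=np.linalg.lstsq(np.c_[v1,-v2],o2-o1,rcond=None)[0]
    A=o1+t[0]*v1;B=o2+t[1]*v2
    return (A+B)/2,np.linalg.norm(A-B)
def proj(d,P):
    E=d["extrinsics"];p=d["mtx"]@(E[:3,:3].T@(np.asarray(P,float)-E[:3,3]));return p[:2]/p[2]
def blobs(d,lo,hi,minA=15):
    h=cv2.cvtColor(d["image"],cv2.COLOR_RGB2HSV)
    m=cv2.inRange(h,np.array(lo),np.array(hi))
    n,l,s,c=cv2.connectedComponentsWithStats(m)
    return [(s[i,4],np.round(c[i],1).tolist(),s[i,:4].tolist()) for i in range(1,n) if s[i,4]>=minA],m,l
E
python3 - <<'E'
from h import *
T=load("top0");S=load("scene0")
for nm,lo,hi in [("yel",(20,180,120),(30,255,255)),("red",(0,190,80),(5,255,255)),("brass",(12,140,110),(20,255,255)),("blue",(105,120,40),(120,255,255)),("dark",(0,0,20),(180,60,75))]:
    for n,d in (("T",T),("S",S)):
        print(nm,n,blobs(d,lo,hi,25)[0][:12])
for n,d,c,w in(("T",T,(204,217),30),("T",T,(354,283),45),("S",S,(407,143),30),("S",S,(262,235),45)):
    x,y=c; im=d["image"][y-w:y+w,x-w:x+w,::-1]
    cv2.imwrite(f"pics/c_{n}_{x}.png",cv2.resize(im,(560,560),interpolation=cv2.INTER_CUBIC))
E
cd pics; python3 -c "
import cv2,numpy as np
L=['c_T_204','c_T_354','c_S_407','c_S_262']
a=[cv2.resize(cv2.imread(l+'.png'),(300,300)) for l in L]
cv2.imwrite('crops.png',np.vstack([np.hstack(a[:2]),np.hstack(a[2:])]))"
```

```text
yel T [(np.int32(102), [353.6, 282.6], [349, 278, 11, 11])]
yel S [(np.int32(113), [263.6, 230.1], [257, 224, 14, 13])]
red T [(np.int32(69), [356.0, 312.9], [352, 309, 9, 9])]
red S [(np.int32(61), [236.0, 215.6], [232, 212, 9, 8])]
brass T [(np.int32(485), [201.1, 218.6], [189, 203, 30, 30])]
brass S [(np.int32(455), [8.7, 17.0], [0, 1, 27, 34]), (np.int32(36), [326.2, 83.3], [322, 77, 10, 15]), (np.int32(641), [406.1, 144.0], [391, 128, 31, 32]), (np.int32(795), [205.6, 314.0], [180, 289, 54, 50]), (np.int32(744), [14.1, 428.3], [0, 389, 48, 88]), (np.int32(45), [21.7, 412.9], [16, 408, 13, 11]), (np.int32(73), [65.1, 413.6], [54, 408, 25, 13]), (np.int32(68), [84.7, 424.2], [77, 413, 16, 23]), (np.int32(25), [80.6, 419.8], [76, 414, 9, 12]), (np.int32(426), [62.1, 455.7], [43, 419, 37, 61])]
blue T [(np.int32(13873), [119.5, 185.7], [0, 99, 231, 162])]
blue S [(np.int32(1248), [62.2, 13.5], [30, 0, 60, 35]), (np.int32(1444), [522.5, 38.6], [495, 0, 64, 67]), (np.int32(1722), [436.7, 122.5], [402, 60, 71, 99]), (np.int32(2540), [531.2, 156.9], [468, 104, 112, 89]), (np.int32(993),
[... 500 characters left out ...]
26, 107, 52]), (np.int32(2019), [262.4, 466.2], [209, 438, 108, 42]), (np.int32(65), [636.4, 449.7], [632, 444, 8, 13])]
dark S [(np.int32(7635), [135.7, 57.1], [0, 0, 203, 129]), (np.int32(235), [534.1, 17.1], [523, 7, 26, 18]), (np.int32(895), [498.6, 93.4], [470, 45, 68, 112]), (np.int32(39), [152.9, 143.0], [141, 141, 24, 4]), (np.int32(1225), [451.2, 169.1], [386, 146, 157, 54]), (np.int32(266), [393.8, 187.3], [368, 174, 54, 27]), (np.int32(29), [272.5, 244.8], [261, 239, 19, 12]), (np.int32(30), [273.5, 253.3], [265, 245, 17, 15]), (np.int32(36), [259.9, 254.1], [255, 248, 10, 15]), (np.int32(29), [285.8, 266.0], [275, 257, 22, 16]), (np.int32(36), [250.5, 270.1], [238, 262, 26, 13])]
```

View pics/crops.png

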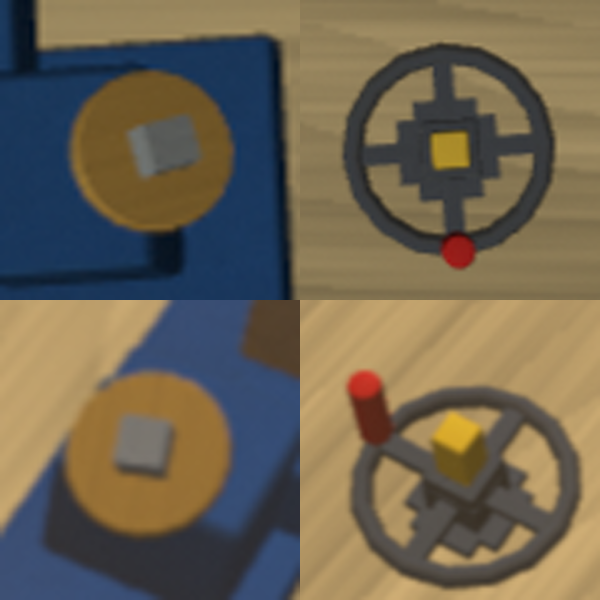

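```bash
python3 - <<'E'
from h import *
T=load("top0");S=load("scene0")
print("boss top on z=88:",onz(T,(353.6,282.6),88).round(1),onz(S,(263.6,227.5),88).round(1))
print("handle top z=89:",onz(T,(356,312.9),89).round(1),onz(S,(236,215.6),89).round(1))
# shoulder ellipses
cen={}
for n,d,c in (("T",T,(201,218)),("S",S,(406,144))):
    _,m,l=blobs(d,(10,110,70),(24,255,255),100)
    l2=cv2.connectedComponents(cv2.morphologyEx(m,cv2.MORPH_OPEN,np.ones((3,3),np.uint8)))[1]
    y0=c[1];ids=[l2[y,x] for y in range(y0-12,y0+12) for x in range(c[0]-12,c[0]+12) if l2[y,x]>0]
    k=max(set(ids),key=ids.count)
    cs,_=cv2.findContours((l2==k).astype(np.uint8),cv2.RETR_EXTERNAL,cv2.CHAIN_APPROX_NONE)
    hl=cv2.convexHull(max(cs,key=cv2.contourArea)); e=cv2.fitEllipse(hl); print(n,e,cv2.boundingRect(hl)); cen[n]=e[0]
print(tri(T,cen["T"],S,cen["S"]), onz(T,cen["T"],130),onz(S,cen["S"],130))
# press base corners top view: base right block; wrapped sides
b,m,l=blobs(T,(105,120,40),(120,255,255),5000)
E
python3 - <<'E'
import cv2
im=cv2.imread('pics/top0.png')[90:270,20:240]
cv2.imwrite('pics/press.png',cv2.resize(im,None,fx=3.5,fy=3.3,interpolation=cv2.INTER_CUBIC))
E
```

```text
boss top on z=88: [ 465.9 -197.8   88. ] [ 463.8 -196.5   88. ]
handle top z=89: [ 402.1 -203.3   89. ] [ 402.4 -205.9   89. ]
T ((203.75074768066406, 216.7958526611328), (31.268577575683594, 31.937021255493164), 136.51998901367188) (189, 201, 31, 32)
S ((363.131591796875, 260.7550964355469), (584.6091918945312, 957.8955078125), 82.95285034179688) (0, 0, 640, 480)
(array([ 605.68878127,  169.60740484, -381.87404784]), np.float64(182.4346086910146)) [599.07532356 116.37172186 130.        ] [ 671.97481391 -170.02127123  130.        ]
```

View pics/press.png

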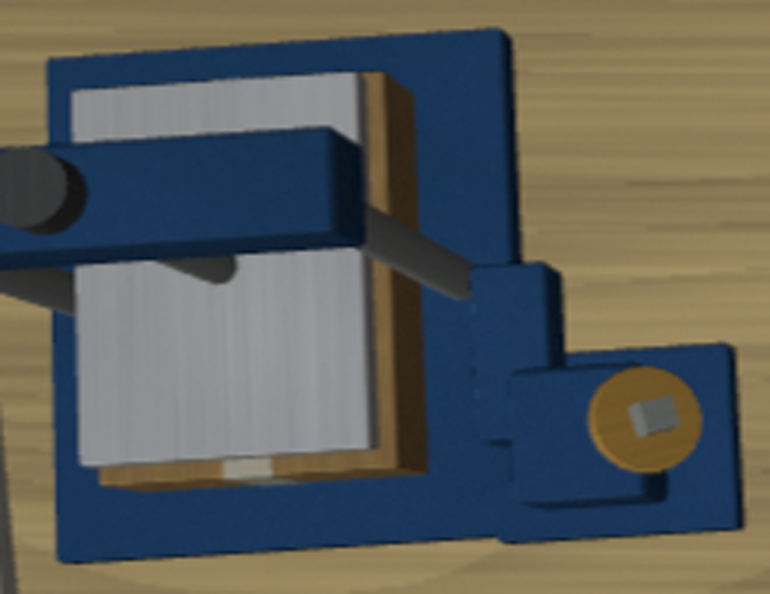

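```bash
python3 - <<'E'
from h import *
T=load("top0");S=load("scene0")
f=lambda x,y:(20+x/3.5,90+y/3.3)
P=[onz(T,f(*p),25) for p in [(48,60),(510,30),(60,560),(498,538),(520,262)]]
print(np.round(P,1))
for a,b in [(1,0),(3,2)]:
    v=P[b]-P[a]; print("press +y dir yaw deg(from +y)",np.degrees(np.arctan2(-v[0],v[1])))
for a,b in [(4,1),(2,0)]:
    v=P[b]-P[a]; print("press +x yaw",np.degrees(np.arctan2(v[1],v[0])))
cen={}
for n,d,c in (("T",T,(201,218)),("S",S,(406,144))):
    h=cv2.cvtColor(d["image"],cv2.COLOR_RGB2HSV)
    m=cv2.inRange(h,np.array((10,150,95)),np.array((24,255,255)))
    w=np.zeros_like(m); w[c[1]-22:c[1]+22,c[0]-22:c[0]+22]=m[c[1]-22:c[1]+22,c[0]-22:c[0]+22]
    n_,l,s,cc=cv2.connectedComponentsWithStats(w);k=1+np.argmax(s[1:,4])
    cs,_=cv2.findContours((l==k).astype(np.uint8),cv2.RETR_EXTERNAL,cv2.CHAIN_APPROX_NONE)
    hl=cv2.convexHull(max(cs,key=cv2.contourArea)); e=cv2.fitEllipse(hl); print(n,e,cv2.boundingRect(hl)); cen[n]=e[0]
print(tri(T,cen["T"],S,cen["S"]), onz(T,cen["T"],130),onz(S,cen["S"],130))
for yaw in (0,3):
  y=np.radians(yaw);dirn=np.array([np.sin(y),-np.cos(y),0])  # press -y
  z=np.array([0,0,np.cos(np.radians(32))])+np.sin(np.radians(32))*dirn
  u=np.array([np.cos(y),np.sin(y),0]);v=np.cross(z,u)
  for n,d in (("T",T),("S",S)):
    C=np.array([601,112.,130]); R=np.array([proj(d,C+34*(np.cos(a)*u+np.sin(a)*v)) for a in np.linspace(0,6.28,60)])
    print(yaw,n,R.min(0),R.max(0),"centre",proj(d,C),"tip",proj(d,C+32*z))
# shaft grey
for n,d,c in (("T",T,(208,216)),("S",S,(406,144))):
    h=cv2.cvtColor(d["image"],cv2.COLOR_RGB2HSV); x,y=c
    print(n); print(h[y-8:y+10,x-14:x+12,1]); print(h[y-8:y+10,x-14:x+12,2])
E
```

```text
[[864.  551.1  25. ]
 [886.5 240.5  25. ]
 [509.9 523.2  25. ]
 [528.  235.5  25. ]
 [720.7 227.9  25. ]]
press +y dir yaw deg(from +y) 4.131583178390152
press +y dir yaw deg(from +y) 3.5954628330467475
press +x yaw 4.332845933809379
press +x yaw 4.496792158335125
T ((203.81468200683594, 216.88870239257812), (30.158824920654297, 31.366621017456055), 140.80670166015625) (189, 202, 31, 31)
S ((405.9591064453125, 143.5781707763672), (30.16413116455078, 32.04212951660156), 43.45336151123047) (391, 129, 31, 31)
(array([598.87532099, 116.90815725, 125.87696624]), np.float64(1.2099777937934286)) [598.88152815 116.23169513 130.        ] [599.73330481 112.8648689  130.        ]
0 T [189.74830589 199.68475011] [221.47429948 232.15422778] centre [205.86041224 215.89585905] tip [210.85517932 214.33320855]
0 S [389.85624418 127.76994645] [423.06668655 160.4637584 ] centre [406.2896486  144.10707049] tip [404.20533086 140.21059754]
3 T [189.76622747 199.75892486] [221.49271691 232.1022136 ] centre [205.86041224 215.89585905] tip [210.85633121 213.9001291 ]
3 S [389.78137694 127.73687923] [423.0853
[... 7241 characters left out ...]
77  76  85
  115 145 150 151 151 151 151 151]
 [153 153 152 149 149 151 151 152 149 144 143 142 134 125 118 108 100 104
  124 145 150 150 150 150 151 151]
 [150 153 151 149 149 151 152 153 153 153 155 154 150 147 146 145 143 143
  146 149 150 151 150 151 150 151]
 [144 153 150 149 150 151 151 152 152 153 153 152 150 151 152 152 152 153
  151 150 149 150 150 150 150 149]
 [132 150 150 148 150 152 151 152 152 152 153 151 150 150 152 152 153 152
  151 150 150 150 150 151 151 150]
 [114 143 149 149 150 151 151 152 153 152 152 150 149 151 151 152 152 151
  150 150 150 150 151 150 151 149]
 [ 88 124 143 149 151 151 151 152 152 153 152 150 150 151 151 153 152 152
  150 150 150 150 150 151 149 143]]
```

```bash
python3 - <<'E'
from workcell import arm, optics
print([ (a,str(getattr(arm,a))[:80]) for a in dir(arm) if a[0]!='_'],[a for a in dir(optics) if a[0]!='_'])
from h import *
T=load("top0");S=load("scene0")
# tool axes
from scipy.spatial.transform import Rotation as R
s=arm.observe();q=s["orientation"];M=R.from_quat([*q[1:],q[0]]).as_matrix();print(M.round(3))
# bottle: cap top at z=250 ; scene base
print("bottle cap top",onz(T,(171.5,310.3),250),"base right edge z0",onz(T,(217,305),0), tri(T,(171.5,310.3),S,(340,52)))
print("mug",onz(T,(396,211),90),"tape",onz(T,(438,281),48),"parcel",onz(T,(306,146),70))
E
```

```text
[('MotionError', "<class 'workcell.MotionError'>"), ('finish_job', '<function connect.<locals>.done at 0x7fece416b740>'), ('nose_length', '11.0'), ('observe', '<function make.<locals>.<lambda> at 0x7fece3b685e0>')] ['get_image']
[[ 0.952 -0.     0.307]
 [-0.307 -0.001  0.952]
 [ 0.    -1.    -0.001]]
bottle cap top [411.16788387 140.2690677  250.        ] base right edge z0 [411.18265361 112.87142923   0.        ] (array([412.12007322, 140.56269438, 251.48095607]), np.float64(2.276921801098512))
mug [ 619.66979508 -287.31549536   90.        ] tape [ 471.47604849 -383.35458179   48.        ] parcel [765.48261372 -90.97106373  70.        ]
```

Call:
{"api": "send_rows", "payload": {"plan": [{"hand": 1, "x": 0.3, "y": -0.3, "z": 0.8, "wz": 0.25}, {"hand": 1, "x": 0.5, "y": -0.75, "z": 0.4, "wz": 0.25}, {"hand": 1, "x": 0.5, "y": -0.75, "z": 0.3, "wz": 0.25}, {"hand": 1, "x": 0.5, "y": -0.75, "z": 0.25, "wz": 0.25}, {"hand": 1, "x": 0.5, "y": -0.75, "z": 0.25, "wz": 0.25}, {"hand": 1, "x": 0.5, "y": -0.75, "z": 0.25, "wz": 0.25}, {"hand": 1, "x": 0.5, "y": -0.75, "z": 0.25, "wz": 0.25}, {"hand": 1, "x": 0.5, "y": -0.75, "z": 0.2, "wz": 0.25}, {"hand": 1, "x": 0.5, "y": -0.75, "z": 0.2, "wz": 0.25}, {"hand": 1, "x": 0.5, "y": -0.75, "z": 0.2, "wz": 0.25}, {"hand": 1, "x": 0.5, "y": -0.75, "z": 0.2, "wz": 0.25}, {"hand": 1, "x": 0.5, "y": -0.75, "z": 0.2, "wz": 0.25}, {"hand": 1, "x": 0.5, "y": -0.75, "z": 0.2, "wz": 0.25}, {"hand": 1, "x": 0.5, "y": -0.75, "z": 0.2, "wz": 0.25}, {"hand": 1, "x": 0.5, "y": -0.75, "z": 0.2, "wz": 0.25}, {"hand": 1, "x": 0.5, "y": -0.75, "wz": 0.25}, {"hand": 1, "x": 0.5, "y": -0.75, "wz": 0.25}, {"hand": 1, "x": 0.5, "y": -0.75, "wz": 0.25}, {"hand": 1, "x": 0.25, "y": -0.5, "wz": 0.38}, {"hand": 1}]}}

```text
validation failed for argument at $.pl...
```

```bash
cat > snap.py <<'E'
import sys
from workcell import arm, optics
import cv2,numpy as np
tag=sys.argv[1]
for n in sys.argv[2:]:
    d=optics.get_image(n); cv2.imwrite(f"pics/{n}{tag}.png",d["image"][:,:,::-1]); np.savez(f"{n}{tag}.npz",**d)
s=arm.observe(); print({k:np.round(v,3).tolist() for k,v in s.items() if k!='effort'})
E
python3 snap.py 1 wrist
```

```text
{'t': 0.2, 'q': [-1.409, 0.426, 0.074, 1.606, -0.034, 1.111, -0.067], 'joint_velocities': [0.001, -0.0, -0.0, -0.004, 0.0, -0.001, 0.001], 'tcp_pos': [206.99, 642.201, 216.038], 'orientation': [-0.698, 0.699, -0.11, 0.11], 'wrist_force': [-0.691, -0.718, -0.366], 'torque': [0.037, -0.025, 0.024], 'gripper_width': 93.854}
```

View pics/wrist1.png

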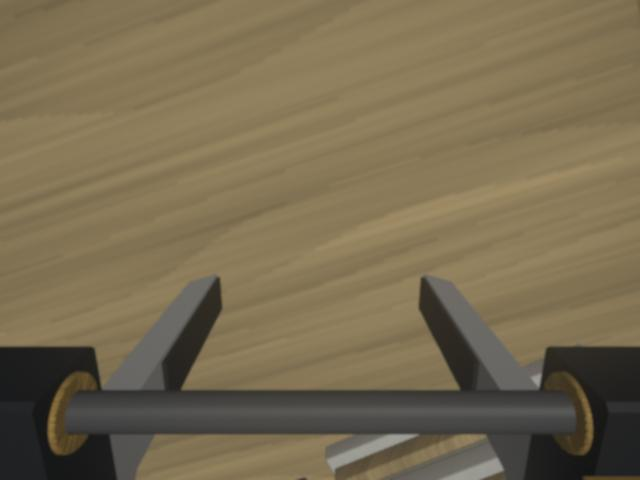

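The call was refused, so the arm hasn't moved. The rows probably need every field, so I'll fill them all in.

Call:
{"api": "send_rows", "payload": {"plan": [{"hand": 1, "x": 0.3, "y": -0.3, "z": 0.8, "wx": 0, "wy": 0, "wz": 0.25}, {"hand": 1, "x": 0.5, "y": -0.75, "z": 0.4, "wx": 0, "wy": 0, "wz": 0.25}, {"hand": 1, "x": 0.5, "y": -0.75, "z": 0.3, "wx": 0, "wy": 0, "wz": 0.25}, {"hand": 1, "x": 0.5, "y": -0.75, "z": 0.25, "wx": 0, "wy": 0, "wz": 0.25}, {"hand": 1, "x": 0.5, "y": -0.75, "z": 0.25, "wx": 0, "wy": 0, "wz": 0.25}, {"hand": 1, "x": 0.5, "y": -0.75, "z": 0.25, "wx": 0, "wy": 0, "wz": 0.25}, {"hand": 1, "x": 0.5, "y": -0.75, "z": 0.25, "wx": 0, "wy": 0, "wz": 0.25}, {"hand": 1, "x": 0.5, "y": -0.75, "z": 0.25, "wx": 0, "wy": 0, "wz": 0.25}, {"hand": 1, "x": 0.5, "y": -0.75, "z": 0.2, "wx": 0, "wy": 0, "wz": 0.25}, {"hand": 1, "x": 0.5, "y": -0.75, "z": 0.2, "wx": 0, "wy": 0, "wz": 0.25}, {"hand": 1, "x": 0.5, "y": -0.75, "z": 0.2, "wx": 0, "wy": 0, "wz": 0.25}, {"hand": 1, "x": 0.5, "y": -0.75, "z": 0.2, "wx": 0, "wy": 0, "wz": 0.25}, {"hand": 1, "x": 0.5, "y": -0.75, "z": 0.2, "wx": 0, "wy": 0, "wz": 0.25}, {"hand": 1, "x": 0.5, "y": -0.75, "z": 0.2, "wx": 0, "wy": 0, "wz": 0.25}, {"hand": 1, "x": 0.5, "y": -0.75, "z": 0.2, "wx": 0, "wy": 0, "wz": 0.25}, {"hand": 1, "x": 0.5, "y": -0.75, "z": 0, "wx": 0, "wy": 0, "wz": 0.25}, {"hand": 1, "x": 0.5, "y": -0.75, "z": 0, "wx": 0, "wy": 0, "wz": 0.25}, {"hand": 1, "x": 0.5, "y": -0.75, "z": 0, "wx": 0, "wy": 0, "wz": 0.25}, {"hand": 1, "x": 0.25, "y": -0.5, "z": 0, "wx": 0, "wy": 0, "wz": 0.38}, {"hand": 1, "x": 0, "y": 0, "z": 0, "wx": 0, "wy": 0, "wz": 0}]}}

```text
t: 1.87
tcp_pos: [570.7, 95.1, 382.4]
orientation: [-0.705, 0.707, 0.039, -0.039]
wrist_force: [-0.3, -0.4, 0.2]
gripper_width: 93.9
```

```bash
python3 snap.py 1 wrist
```

```text
{'t': 1.917, 'q': [-0.668, 0.164, 0.452, 1.621, -0.072, 1.373, 1.474], 'joint_velocities': [-0.037, -0.012, -0.045, 0.01, -0.007, 0.0, -0.054], 'tcp_pos': [569.781, 97.675, 382.281], 'orientation': [-0.706, 0.706, 0.039, -0.039], 'wrist_force': [-0.588, 0.528, 0.441], 'torque': [0.078, -0.018, 0.024], 'gripper_width': 93.831}
```

View pics/wrist1.png

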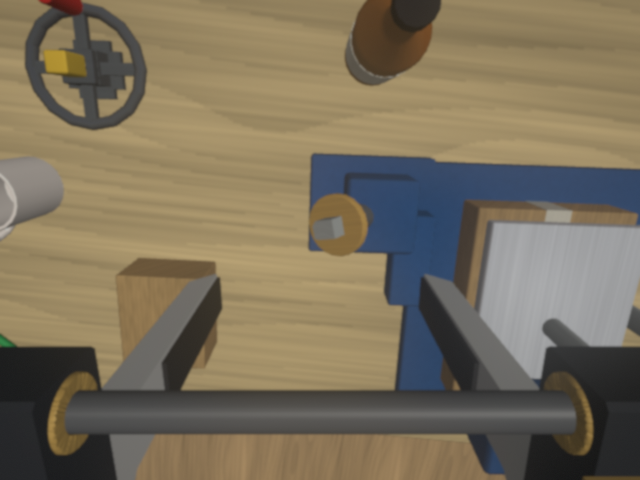

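The wrist view shows the brass shoulder at about (339,224), the steel tip near (327,227), the wheel at upper left (85,65) and the bottle at (395,30). Next step is the shaft's geometry.

```bash
python3 - <<'E'
from h import *
W=load("wrist1");print(W["extrinsics"].round(3))
x,y=338,226;w=40
im=W["image"][y-w:y+w,x-w:x+w,::-1]
cv2.imwrite("pics/cw.png",cv2.resize(im,(640,600),interpolation=cv2.INTER_CUBIC))
h=cv2.cvtColor(W["image"],cv2.COLOR_RGB2HSV)
b,m,l=blobs(W,(10,140,80),(24,255,255),200);print(b)
# press edges in wrist view for yaw: base corner
E
```

```text
[[-1.10000e-01  9.56000e-01  2.72000e-01  4.89709e+02]
 [ 9.94000e-01  1.06000e-01  2.90000e-02  8.64590e+01]
 [-1.00000e-03  2.74000e-01 -9.62000e-01  5.50283e+02]
 [ 0.00000e+00  0.00000e+00  0.00000e+00  1.00000e+00]]
[(np.int32(708), [373.5, 15.1], [358, 0, 33, 37]), (np.int32(664), [416.6, 45.0], [402, 24, 30, 42]), (np.int32(908), [64.0, 62.7], [44, 50, 42, 26]), (np.int32(248), [61.2, 396.1], [50, 378, 25, 40]), (np.int32(451), [60.5, 439.9], [49, 421, 31, 33])]
```

View pics/cw.png

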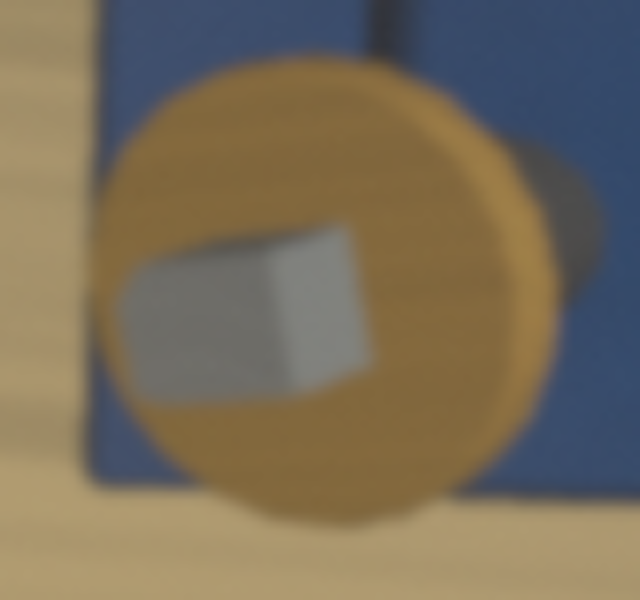

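```bash
cat >> h.py <<'E'
YAW=np.radians(4.1)
SZ=np.array([np.sin(np.radians(32))*np.sin(YAW),-np.sin(np.radians(32))*np.cos(YAW),np.cos(np.radians(32))])
U=np.array([np.cos(YAW),np.sin(YAW),0]); V=np.cross(SZ,U)   # U: press x, V: up-slope (+y)
def onplane(d,p,C,n):
    o,v=ray(d,p); return o+v*((C-o)@n)/(v@n)
E
python3 - <<'E'
from h import *
W=load("wrist1");T=load("top0");S=load("scene0")
c=lambda x,y:(298+x/8,186+y/7.5)
print("centre on z130",onz(W,c(305,291),130))
C=np.array([599.5,114,130.])
for it in range(2):
    pts={k:onplane(W,c(*p),C,SZ) for k,p in dict(L=(95,285),R=(515,285),Tp=(310,57),B=(325,527),e1=(350,225),e2=(372,365)).items()}
    for k,p in pts.items(): print(k,(p-C)@U,(p-C)@V)
    d=pts["e2"]-pts["e1"]; ang=np.degrees(np.arctan2(d@V,d@U)); print("edge ang in U,V",ang,"len",np.linalg.norm(d))
    m=(pts["e1"]+pts["e2"])/2; a=np.radians(ang+90); nrm=np.cos(a)*U+np.sin(a)*V; 
    if nrm@V<0:nrm=-nrm
    print("centre from edge",m-10*nrm)
# scene square tip face edges: corners in crop S (w=30, half-size 300px => 5px/px), origin (377,113)
s=lambda x,y:(377+x/5,113+(y-300)/5)
Ct=C+32*SZ
q=[onplane(S,s(*p),Ct,SZ) for p in [(120,415),(172,418),(168,473),(114,462)]]
for a,b in [(0,1),(1,2),(3,2),(0,3)]:
    d=q[b]-q[a];print("S edge",np.degrees(np.arctan2(d@V,d@U))%90,np.linalg.norm(d))
t=lambda x,y:(174+x/5,187+y/5)
q=[onplane(T,t(*p),C+0*SZ,SZ) for p in [(128,128),(150,178),(200,160)]]
for a,b in [(0,1),(1,2)]:
    d=q[b]-q[a];print("T edge",np.degrees(np.arctan2(d@V,d@U))%90,np.linalg.norm(d))
E
```

```text
centre on z130 [596.48481049 114.98580433 130.        ]
L 1.63406747741356 -31.73533054060335
R -9.18131571512058 31.82569204874404
Tp -36.38403098979841 0.20917820791223837
B 30.96794758464456 6.429993107076566
e1 -13.674254799043318 7.539465634572629
e2 5.768181491442199 12.040119963477547
edge ang in U,V 13.033609104385887 len 19.95655827786642
centre from edge [597.80365929 113.91871677 130.02512526]
L 1.63406747741356 -31.73533054060335
R -9.18131571512058 31.82569204874404
Tp -36.38403098979841 0.20917820791223837
B 30.96794758464456 6.429993107076566
e1 -13.674254799043318 7.539465634572629
e2 5.768181491442199 12.040119963477547
edge ang in U,V 13.033609104385887 len 19.95655827786642
centre from edge [597.80365929 113.91871677 130.02512526]
S edge 19.30166386234967 20.720047828178895
S edge 22.02549330456884 22.04216286333587
S edge 11.41832344729101 22.098042828284854
S edge 18.93450218022592 18.986758413824074
T edge 22.12415030694038 22.54331716499871
T edge 19.452713028020554 23.238299125264415
```

```bash
python3 - <<'E'
from h import *
W=load("wrist1");T=load("top0");S=load("scene0")
C=np.array([598.,114.,130])
def sub(d,rows,c0,c1,ch,thr):
    h=cv2.cvtColor(d["image"],cv2.COLOR_RGB2HSV)[:,:,ch].astype(float); P=[]
    for r in rows:
        for x in range(c0,c1):
            a,b=h[r,x],h[r,x+1]
            if (a-thr)*(b-thr)<=0 and a!=b: P.append((x+(thr-a)/(b-a),r));break
    return np.array(P)
def line(d,P,Cc):
    k=np.polyfit(P[:,1],P[:,0],1); r=P[:,0]-np.polyval(k,P[:,1]); 
    a=(np.polyval(k,P[0,1]),P[0,1]);b=(np.polyval(k,P[-1,1]),P[-1,1])
    A=onplane(d,a,Cc,SZ);B=onplane(d,b,Cc,SZ);D=B-A
    print("slope",k[0],"rms",r.std(),"ang",np.degrees(np.arctan2(D@V,D@U))%90,"len",np.linalg.norm(D))
h=cv2.cvtColor(W["image"],cv2.COLOR_RGB2HSV)
print(h[214:240,325:350,1])
P=sub(W,range(218,234),336,350,1,80); print(P[:,0].round(1)); line(W,P,C)
# T left edge: rows; sat falling
P=sub(T,range(213,221),196,206,1,85); print(P.round(1)[:,0]); line(T,P,C)
P=sub(S,range(137,144),395,405,1,95); print(P.round(1)[:,0]); line(S,P,C+26*SZ)
P=sub(S,range(138,145),407,415,1,90); print(P.round(1)[:,0]); line(S,P,C+10*SZ)
E
```

```text
[[136 136 135 136 136 134 134 133 136 134 134 133 131 129 128 127 129 134
  136 136 134 135 136 136 136]
 [134 134 135 133 133 131 131 128 128 128 124 122 114 106  98 102 113 128
  135 136 137 135 137 137 135]
 [128 126 123 119 117 115 113 110 104  98  91  83  70  58  54  60  86 117
  134 136 136 137 137 136 136]
 [105 100  96  91  87  78  74  65  55  45  38  32  24  19  21  30  63 105
  130 136 136 136 136 136 136]
 [ 62  56  51  46  44  38  32  25  17  14  11   9  10  10  10  20  51  94
  125 136 136 136 136 136 134]
 [ 27  25  22  21  19  18  12   9  11   8   6   8   8   8  10  18  43  88
  123 134 137 136 136 137 135]
 [ 15  15  15  13  15  12  11  11   8   8   8   8   8  10  10  16  38  80
  117 133 135 135 135 133 135]
 [ 14  14  14  14  12  14  11   8  10   8   8   8   8   8   8  12  30  70
  113 132 135 136 136 136 136]
 [ 14  14  12  12  12  12  11  10  10   8   8   8   8  10  10  10  24  61
  106 133 135 134 135 137 136]
 [ 16  14  14  12  12  14  11  11   8   8  10   8   8   8  10  10  20  55
  101 127 132 133 134 134 136]
 [ 16  14  14  12  12  12  11  11   8   8   8   8 
[... 1553 characters left out ...]
2  93  98 101 110 119 125 130 134 136 135 135
  136 135 135 136 135 134 134]]
[341.7 341.8 342.  342.2 342.4 342.5 342.7 342.8 343.  343.2 343.4 343.5
 343.7 343.8 344.  344.1]
slope 0.16274770044813958 rms 0.036538788890494826 ang 14.019120667726767 len 16.064392930497664
[199.1 199.2 199.5 199.8 199.9 200.5 200.6 201. ]
slope 0.2715784092937076 rms 0.07606049700511086 ang 13.184724393522487 len 15.015492609209057
[400.5 400.4 400.2 400.  399.8 399.5 399.4]
slope -0.19759137012669387 rms 0.041035115524871234 ang 15.012248447048322 len 12.282056313847768
[410.8 411.  410.9 410.7 410.5 410.4 410.1]
slope -0.13384837955753817 rms 0.11836038741657469 ang 18.58881909630196 len 12.328355045550321
```

Three views agree: the shaft's flats lie at about 14° (U,V frame) and the seat is near (598,114,130). I'll move to above the boss.

Call:
{"api": "send_rows", "payload": {"plan": [{"hand": 1, "x": -0.33, "y": -0.92, "z": -0.5, "wx": 0, "wy": 0, "wz": 0}, {"hand": 1, "x": -0.33, "y": -0.92, "z": -0.5, "wx": 0, "wy": 0, "wz": 0}, {"hand": 1, "x": -0.33, "y": -0.92, "z": -0.5, "wx": 0, "wy": 0, "wz": 0}, {"hand": 1, "x": -0.33, "y": -0.92, "z": -0.5, "wx": 0, "wy": 0, "wz": 0}, {"hand": 1, "x": -0.33, "y": -0.92, "z": -0.5, "wx": 0, "wy": 0, "wz": 0}, {"hand": 1, "x": -0.33, "y": -0.92, "z": -0.5, "wx": 0, "wy": 0, "wz": 0}, {"hand": 1, "x": -0.33, "y": -0.92, "z": -0.5, "wx": 0, "wy": 0, "wz": 0}, {"hand": 1, "x": -0.3, "y": -0.92, "z": -0.5, "wx": 0, "wy": 0, "wz": 0}, {"hand": 1, "x": 0, "y": 0, "z": -0.5, "wx": 0, "wy": 0, "wz": 0}, {"hand": 1, "x": 0, "y": 0, "z": 0, "wx": 0, "wy": 0, "wz": 0}, {"hand": 1, "x": 0, "y": 0, "z": 0, "wx": 0, "wy": 0, "wz": 0}]}}

```text
t: 2.83
tcp_pos: [469.7, -178.3, 210.3]
orientation: [0.706, -0.706, -0.04, 0.041]
wrist_force: [0.1, 0.8, 1.3]
gripper_width: 94.1
```

```bash
python3 snap.py 2 wrist; python3 - <<'E'
from h import *
W=load("wrist2")
for nm,lo,hi in [("yel",(18,170,90),(32,255,255)),("red",(0,170,60),(6,255,255))]:
    for b in blobs(W,lo,hi,100)[0]: print(nm,b)
E
```

```text
{'t': 2.883, 'q': [-0.334, 0.163, 0.64, 2.019, -0.116, 0.994, 2.049], 'joint_velocities': [-0.011, -0.011, 0.001, -0.015, 0.001, -0.0, 0.002], 'tcp_pos': [470.44, -178.112, 211.059], 'orientation': [0.706, -0.706, -0.041, 0.041], 'wrist_force': [0.33, 0.234, 0.179], 'torque': [-0.001, -0.015, 0.001], 'gripper_width': 94.065}
yel (np.int32(790), [293.8, 219.4], [280, 206, 29, 29])
red (np.int32(663), [294.1, 130.1], [280, 116, 29, 29])
```

View pics/wrist2.png

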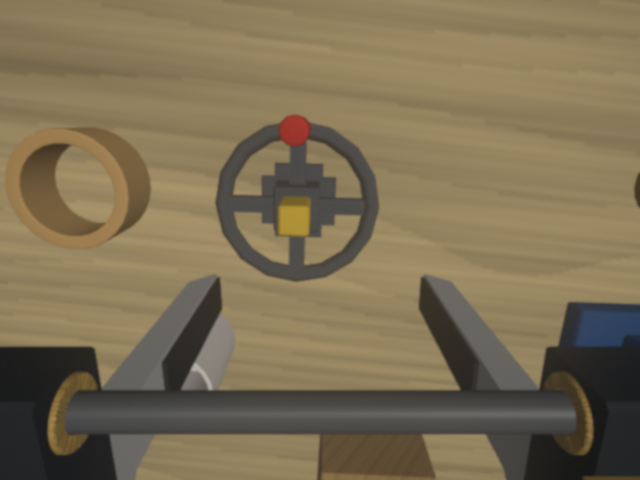

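The handle at (294,130) and boss at (294,215) line up with the image columns, so the jaws are already square to the boss.

```bash
python3 - <<'E'
from h import *
W=load("wrist2"); 
im=W["image"][196:246,268:328,::-1]; cv2.imwrite("pics/c2.png",cv2.resize(im,None,fx=10,fy=10,interpolation=cv2.INTER_CUBIC))
A=onz(W,(294.3,216),88);H=onz(W,(294.3,130.3),89)
print(A,H,np.linalg.norm(A-H),np.degrees(np.arctan2(H[1]-A[1],H[0]-A[0])))
E
```

```text
[ 459.05725523 -198.10603342   88.        ] [ 398.85611945 -203.95207775   89.        ] 60.49258619440389 -174.45348163454915
```

View pics/c2.png

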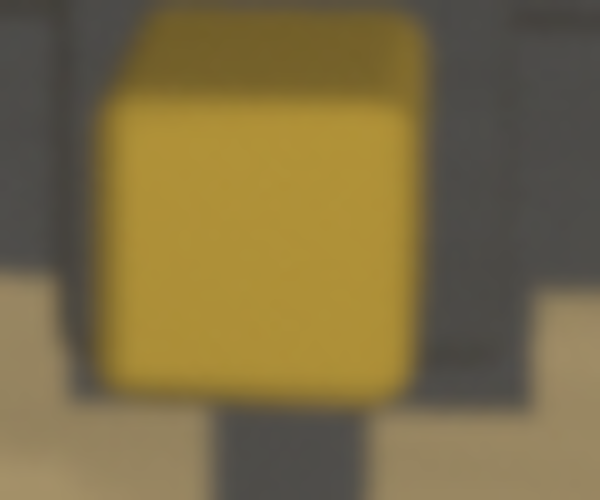

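Call:
{"api": "send_rows", "payload": {"plan": [{"hand": 1, "x": -0.16, "y": -0.5, "z": -0.3, "wx": 0, "wy": 0, "wz": 0}, {"hand": 1, "x": 0, "y": 0, "z": -0.9, "wx": 0, "wy": 0, "wz": 0}, {"hand": 1, "x": 0, "y": 0, "z": -0.9, "wx": 0, "wy": 0, "wz": 0}, {"hand": 1, "x": 0, "y": 0, "z": -0.9, "wx": 0, "wy": 0, "wz": 0}, {"hand": 1, "x": 0, "y": 0, "z": -0.5, "wx": 0, "wy": 0, "wz": 0}, {"hand": 1, "x": 0, "y": 0, "z": -0.15, "wx": 0, "wy": 0, "wz": 0}, {"hand": 1, "x": 0, "y": 0, "z": 0, "wx": 0, "wy": 0, "wz": 0}]}}

```text
t: 3.47
tcp_pos: [464.0, -198.2, 64.3]
orientation: [0.706, -0.706, -0.04, 0.041]
wrist_force: [-0.5, -0.1, 0.8]
gripper_width: 93.8
```

```bash
python3 snap.py 3 wrist
```

```text
{'t': 3.517, 'q': [-0.181, 0.402, 0.557, 2.137, -0.333, 0.686, 2.287], 'joint_velocities': [-0.008, -0.029, 0.019, -0.009, 0.006, 0.005, -0.004], 'tcp_pos': [464.513, -198.673, 65.427], 'orientation': [0.706, -0.706, -0.041, 0.041], 'wrist_force': [0.009, -0.789, 1.09], 'torque': [-0.011, 0.003, -0.068], 'gripper_width': 93.524}
```

View pics/wrist3.png

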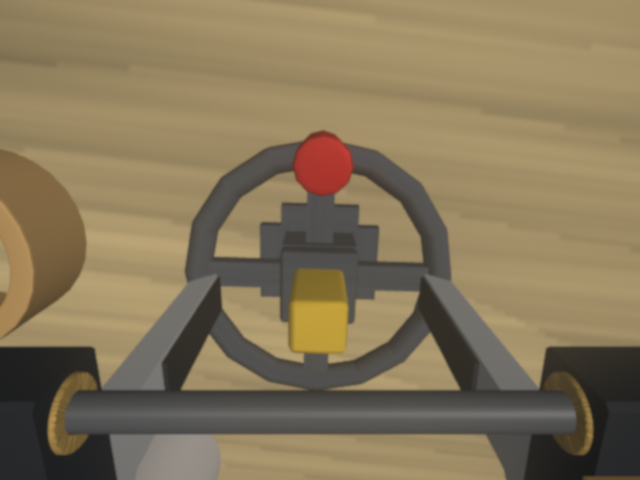

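The boss sits centred between the fingers, its top face at about (319,325). I'll close the gripper.

Call:
{"api": "send_rows", "payload": {"plan": [{"hand": -1, "x": 0, "y": 0, "z": 0, "wx": 0, "wy": 0, "wz": 0}, {"hand": -1, "x": 0, "y": 0, "z": 0, "wx": 0, "wy": 0, "wz": 0}, {"hand": -1, "x": 0, "y": 0, "z": 0, "wx": 0, "wy": 0, "wz": 0}, {"hand": -1, "x": 0, "y": 0, "z": 0, "wx": 0, "wy": 0, "wz": 0}, {"hand": -1, "x": 0, "y": 0, "z": 0, "wx": 0, "wy": 0, "wz": 0}, {"hand": -1, "x": 0, "y": 0, "z": 0, "wx": 0, "wy": 0, "wz": 0}]}}

```text
t: 4.02
tcp_pos: [463.7, -199.2, 64.8]
orientation: [-0.706, 0.706, 0.04, -0.04]
wrist_force: [-1.1, 1.4, 0.6]
gripper_width: 57.3
```

```bash
python3 snap.py 4 wrist; python3 -c "
from h import *
for n,p in(('wrist3',(319,326)),):
    print(onz(load(n),p,88))"
```

```text
{'t': 4.067, 'q': [-0.18, 0.402, 0.557, 2.139, -0.334, 0.684, 2.289], 'joint_velocities': [0.001, 0.005, -0.001, 0.001, -0.0, 0.001, 0.001], 'tcp_pos': [463.631, -199.18, 64.697], 'orientation': [-0.706, 0.706, 0.04, -0.04], 'wrist_force': [0.392, 0.311, -0.621], 'torque': [0.048, 0.025, -0.029], 'gripper_width': 53.541}
[ 460.98174875 -198.78397495   88.        ]
```

View pics/wrist4.png

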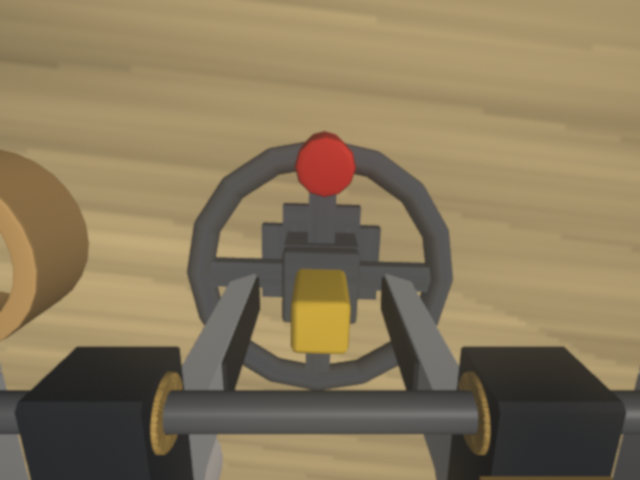

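Call:
{"api": "send_rows", "payload": {"plan": [{"hand": -1, "x": -0.03, "y": 0, "z": 0, "wx": 0, "wy": 0, "wz": 0}, {"hand": -1, "x": 0, "y": 0, "z": 0, "wx": 0, "wy": 0, "wz": 0}, {"hand": -1, "x": 0, "y": 0, "z": 0, "wx": 0, "wy": 0, "wz": 0}, {"hand": -1, "x": 0, "y": 0, "z": 0, "wx": 0, "wy": 0, "wz": 0}, {"hand": -1, "x": 0, "y": 0, "z": 0, "wx": 0, "wy": 0, "wz": 0}, {"hand": -1, "x": 0, "y": 0, "z": 0, "wx": 0, "wy": 0, "wz": 0}, {"hand": -1, "x": 0, "y": 0, "z": 0, "wx": 0, "wy": 0, "wz": 0}]}}

```text
t: 4.65
tcp_pos: [462.3, -199.2, 64.5]
orientation: [-0.706, 0.706, 0.04, -0.04]
wrist_force: [0.9, -0.1, -1.8]
gripper_width: 24.0
```

```bash
cat > plan.py <<'E'
import sys
from h import *
from workcell import arm
from scipy.spatial.transform import Rotation as R
def tgt(ang=14.0):
    a=np.radians(ang); E=np.cos(a)*U+np.sin(a)*V; return np.c_[E,-SZ,np.cos(a)*V-np.sin(a)*U]
def cur():
    s=arm.observe();q=s["orientation"]; return np.array(s["tcp_pos"]),R.from_quat([*q[1:],q[0]]),s
if __name__=="__main__":
    C=np.array([float(v) for v in sys.argv[1:4]]);h=float(sys.argv[4]);ang=float(sys.argv[5])
    p,r,s=cur(); P=C+h*SZ
    rv=(R.from_matrix(tgt(ang))*r.inv()).as_rotvec(degrees=True)/5
    print("t",s["t"],"w",s["gripper_width"],"F",np.round(s["wrist_force"],1),"p",p.round(1),"q",np.round(s["q"],2))
    print("target",P.round(1),"shift units",((P-p)/40).round(3),"rot units",rv.round(3),"deg",np.linalg.norm(rv)*5)
E
python3 plan.py 598 114 130 122 14
```

```text
t 4.65 w 23.981238356658274 F [ 0.9 -0.1 -1.8] p [ 462.3 -199.2   64.5] q [-0.18  0.4   0.56  2.14 -0.33  0.68  2.29]
target [602.6  49.5 233.5] shift units [3.508 6.218 4.225] rot units [ 6.409 -0.189  2.254] deg 33.9809402020576
```

Call:
{"api": "send_rows", "payload": {"plan": [{"hand": -1, "x": 0, "y": 0, "z": 0.4, "wx": 0, "wy": 0, "wz": 0}, {"hand": -1, "x": 0, "y": 0, "z": 0.8, "wx": 0, "wy": 0, "wz": 0}, {"hand": -1, "x": 0, "y": 0, "z": 0.8, "wx": 0, "wy": 0, "wz": 0}, {"hand": -1, "x": 0.35, "y": 0.62, "z": 0.22, "wx": 0.64, "wy": -0.02, "wz": 0.225}, {"hand": -1, "x": 0.35, "y": 0.62, "z": 0.22, "wx": 0.64, "wy": -0.02, "wz": 0.225}, {"hand": -1, "x": 0.35, "y": 0.62, "z": 0.22, "wx": 0.64, "wy": -0.02, "wz": 0.225}, {"hand": -1, "x": 0.35, "y": 0.62, "z": 0.22, "wx": 0.64, "wy": -0.02, "wz": 0.225}, {"hand": -1, "x": 0.35, "y": 0.62, "z": 0.22, "wx": 0.64, "wy": -0.02, "wz": 0.225}, {"hand": -1, "x": 0.35, "y": 0.62, "z": 0.22, "wx": 0.64, "wy": -0.02, "wz": 0.225}, {"hand": -1, "x": 0.35, "y": 0.62, "z": 0.22, "wx": 0.64, "wy": -0.02, "wz": 0.225}, {"hand": -1, "x": 0.35, "y": 0.62, "z": 0.22, "wx": 0.64, "wy": -0.02, "wz": 0.225}, {"hand": -1, "x": 0.35, "y": 0.62, "z": 0.22, "wx": 0.64, "wy": -0.02, "wz": 0.225}, {"hand": -1, "x": 0.35, "y": 0.62, "z": 0.22, "wx": 0.64, "wy": -0.02, "wz": 0.225}, {"hand": -1, "x": 0, "y": 0, "z": 0, "wx": 0, "wy": 0, "wz": 0}, {"hand": -1, "x": 0, "y": 0, "z": 0, "wx": 0, "wy": 0, "wz": 0}, {"hand": -1, "x": 0, "y": 0, "z": 0, "wx": 0, "wy": 0, "wz": 0}]}}

```text
t: 5.98
tcp_pos: [601.8, 48.1, 231.8]
orientation: [0.865, -0.478, -0.123, 0.09]
wrist_force: [-0.3, -0.0, -2.9]
gripper_width: 23.6
```

```bash
python3 plan.py 598 114 130 122 14; python3 snap.py 5 wrist scene top|head -0; python3 -c "
import cv2,numpy as np
a=cv2.imread('pics/wrist5.png');b=cv2.imread('pics/scene5.png')[60:240,300:540];c=cv2.imread('pics/top5.png')[130:310,110:350]
b=cv2.resize(b,(400,300));c=cv2.resize(c,(400,300))
cv2.imwrite('pics/m5.png',np.vstack([np.hstack([b,c]),np.hstack([cv2.resize(a,(400,300)),np.zeros((300,400,3),np.uint8)])]))"
```

```text
t 5.9833 w 23.6161639733994 F [-0.3 -0.  -2.9] p [601.8  48.1 231.8] q [-0.18  0.41  0.39  1.77 -0.73  1.26  2.41]
target [602.6  49.5 233.5] shift units [0.019 0.035 0.042] rot units [ 0.023 -0.001  0.012] deg 0.12899103375958987Exception ignored on flushing sys.stdout:
BrokenPipeError: [Errno 32] Broken pipe
```

View pics/m5.png

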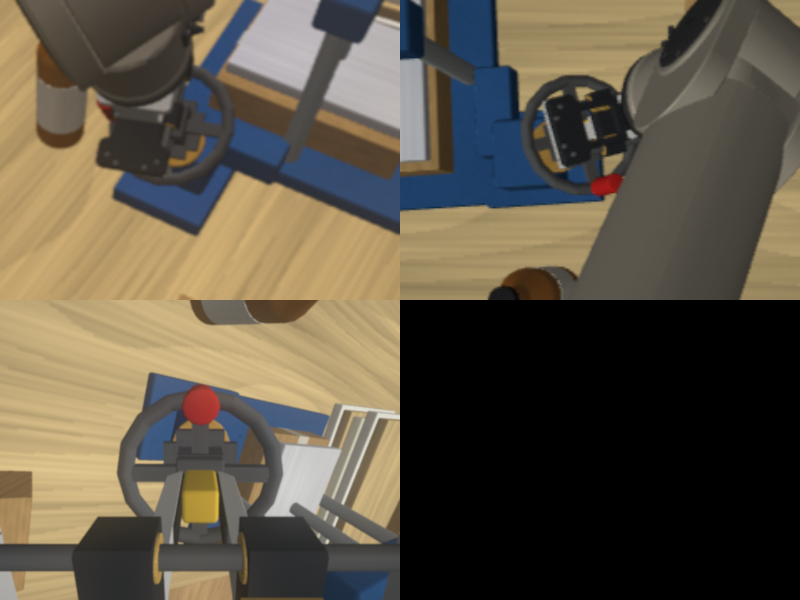

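The wheel is held in front of the shaft with the tilt aligned and the bottle clear. I'll advance along the shaft axis.

Call:
{"api": "send_rows", "payload": {"plan": [{"hand": -1, "x": 0.01, "y": 0.165, "z": -0.17, "wx": 0.02, "wy": 0, "wz": 0.01}, {"hand": -1, "x": -0.01, "y": 0.132, "z": -0.212, "wx": 0, "wy": 0, "wz": 0}, {"hand": -1, "x": -0.01, "y": 0.132, "z": -0.212, "wx": 0, "wy": 0, "wz": 0}, {"hand": -1, "x": -0.005, "y": 0.066, "z": -0.106, "wx": 0, "wy": 0, "wz": 0}, {"hand": -1, "x": 0, "y": 0, "z": 0, "wx": 0, "wy": 0, "wz": 0}]}}

```text
t: 6.55
tcp_pos: [600.8, 69.1, 202.8]
orientation: [0.866, -0.477, -0.123, 0.091]
wrist_force: [-1.1, -1.0, -4.7]
gripper_width: 23.8
```

```bash
python3 plan.py 598 114 130 65 14;python3 snap.py 6 wrist
```

```text
t 6.55 w 23.84419869056218 F [-1.1 -1.  -4.7] p [600.8  69.1 202.8] q [-0.2   0.43  0.37  1.8  -0.76  1.21  2.42]
target [600.5  79.6 185.1] shift units [-0.009  0.262 -0.441] rot units [-0.005 -0.014 -0.013] deg 0.10069241717085234
{'t': 6.6, 'q': [-0.199, 0.432, 0.375, 1.8, -0.758, 1.206, 2.422], 'joint_velocities': [0.004, -0.011, 0.004, -0.016, 0.001, 0.016, -0.005], 'tcp_pos': [601.086, 68.907, 203.483], 'orientation': [0.866, -0.477, -0.124, 0.091], 'wrist_force': [-0.795, -0.922, -4.747], 'torque': [-1.241, 0.247, 0.246], 'gripper_width': 23.991}
```

View pics/wrist6.png

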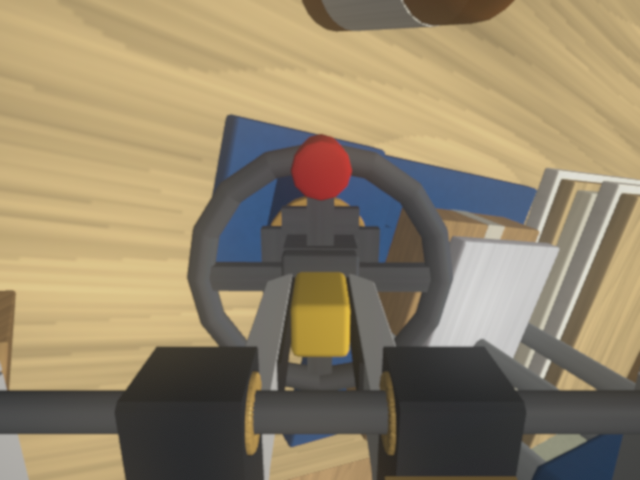

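Only the weight (-4.7 N) reads with the mouth about 11 mm over the taper, so the entry is clean.

Call:
{"api": "send_rows", "payload": {"plan": [{"hand": -1, "x": -0.005, "y": 0.066, "z": -0.106, "wx": 0, "wy": 0, "wz": 0}, {"hand": -1, "x": -0.005, "y": 0.066, "z": -0.106, "wx": 0, "wy": 0, "wz": 0}, {"hand": -1, "x": -0.005, "y": 0.066, "z": -0.106, "wx": 0, "wy": 0, "wz": 0}, {"hand": -1, "x": 0, "y": 0, "z": 0, "wx": 0, "wy": 0, "wz": 0}]}}

```text
t: 6.93
tcp_pos: [600.8, 76.4, 190.9]
orientation: [0.865, -0.477, -0.124, 0.09]
wrist_force: [-1.1, -2.6, -9.1]
gripper_width: 23.5
```

```bash
python3 plan.py 598 114 130 65 14
```

```text
t 6.9333 w 23.537120184756816 F [-1.1 -2.6 -9.1] p [600.8  76.4 190.9] q [-0.2   0.44  0.37  1.81 -0.77  1.18  2.43]
target [600.5  79.6 185.1] shift units [-0.008  0.082 -0.146] rot units [-0.004  0.003 -0.003] deg 0.02788982588833814
```

Call:
{"api": "send_rows", "payload": {"plan": [{"hand": -1, "x": -0.004, "y": 0.029, "z": -0.085, "wx": 0, "wy": 0, "wz": 0}, {"hand": -1, "x": -0.004, "y": 0.046, "z": -0.074, "wx": 0, "wy": 0, "wz": 0}, {"hand": -1, "x": 0, "y": 0, "z": 0, "wx": 0, "wy": 0, "wz": 0}]}}

```text
t: 7.18
tcp_pos: [600.6, 79.5, 185.4]
orientation: [0.866, -0.477, -0.124, 0.09]
wrist_force: [-3.5, -2.1, -5.7]
gripper_width: 24.1
```

```bash
python3 plan.py 598 114 130 65 14
```

```text
t 7.1833 w 24.126548103735797 F [-3.5 -2.1 -5.7] p [600.6  79.5 185.4] q [-0.21  0.45  0.36  1.82 -0.78  1.17  2.44]
target [600.5  79.6 185.1] shift units [-0.004  0.004 -0.006] rot units [-0.015  0.008 -0.003] deg 0.08668722601012441
```

Call:
{"api": "send_rows", "payload": {"plan": [{"hand": -1, "x": -0.001, "y": 0.02, "z": -0.032, "wx": 0, "wy": 0, "wz": 0}, {"hand": -1, "x": -0.001, "y": 0.02, "z": -0.032, "wx": 0, "wy": 0, "wz": 0}, {"hand": -1, "x": 0, "y": 0, "z": 0, "wx": 0, "wy": 0, "wz": 0}]}}

```text
t: 7.43
tcp_pos: [600.8, 79.6, 184.9]
orientation: [0.866, -0.476, -0.125, 0.089]
wrist_force: [-14.0, -15.3, 24.0]
gripper_width: 24.2
```

```bash
python3 plan.py 598 114 130 65 14;python3 snap.py 7 wrist
```

```text
t 7.4333 w 24.1810270364016 F [-14.  -15.3  24. ] p [600.8  79.6 184.9] q [-0.21  0.45  0.36  1.82 -0.78  1.17  2.44]
target [600.5  79.6 185.1] shift units [-0.009  0.002  0.005] rot units [-0.021  0.025  0.01 ] deg 0.17156630442816678
{'t': 7.483, 'q': [-0.207, 0.448, 0.364, 1.822, -0.779, 1.167, 2.437], 'joint_velocities': [0.0, -0.001, -0.0, 0.0, -0.001, -0.002, -0.001], 'tcp_pos': [600.864, 79.601, 184.923], 'orientation': [0.866, -0.476, -0.125, 0.089], 'wrist_force': [-15.025, -17.491, 25.538], 'torque': [-0.441, 3.054, 2.046], 'gripper_width': 23.899}
```

View pics/wrist7.png

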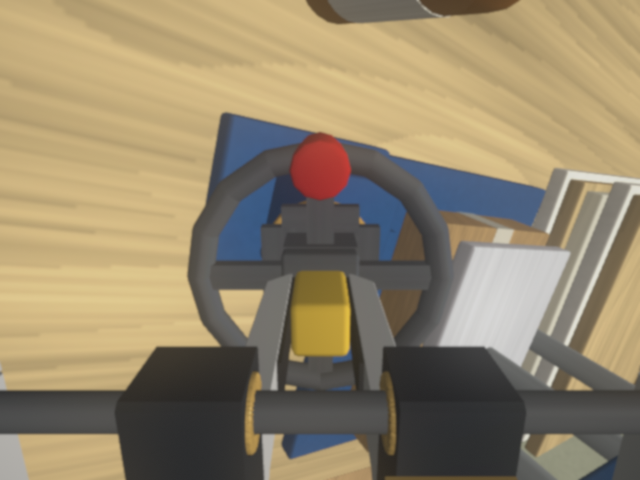

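The wheel is seated: about 40 N axial resistance at exactly the predicted home height. The last joint is at 2.44 rad, so I have nearly 300° of clockwise wrist travel on the boss. I'll ease the pressure and start winding.

Call:
{"api": "send_rows", "payload": {"plan": [{"hand": -1, "x": -0.02, "y": -0.02, "z": 0.03, "wx": 0, "wy": 0, "wz": 0}, {"hand": -1, "x": 0, "y": 0, "z": 0, "wx": 0, "wy": 0, "wz": 0}, {"hand": -1, "x": 0, "y": 0, "z": 0, "wx": -0.038, "wy": 0.53, "wz": -0.85}, {"hand": -1, "x": 0, "y": 0, "z": 0, "wx": -0.038, "wy": 0.53, "wz": -0.85}, {"hand": -1, "x": 0, "y": 0, "z": 0, "wx": -0.038, "wy": 0.53, "wz": -0.85}, {"hand": -1, "x": 0, "y": 0, "z": 0, "wx": -0.038, "wy": 0.53, "wz": -0.85}]}}

```text
t: 7.98
tcp_pos: [600.7, 80.0, 185.3]
orientation: [0.874, -0.485, 0.029, 0.004]
wrist_force: [-4.2, -6.0, 10.7]
gripper_width: 24.1
```

```bash
cat > st.py <<'E'
from plan import *
p,r,s=cur(); f=np.array(s["wrist_force"]);m=np.array(s["torque"]);M=r.as_matrix();x=M[:,0]
C=np.array([598,114,130.])
print("t",round(s["t"],2),"w",round(s["gripper_width"],1),"q7",round(s["q"][6],3),"p",p.round(1),"ang",round(np.degrees(np.arctan2(x@V,x@U)),1),"tilt",np.degrees(np.arccos(min(1,-M[:,1]@SZ))).round(2))
print("F UVZ",[round(f@a,1) for a in (U,V,SZ)],"M UVZ",[round(m@a,2) for a in (U,V,SZ)],"height",round((p-C)@SZ,1),"off",round((p-C)@U,1),round((p-C)@V,1))
E
python3 st.py
```

```text
t 7.98 w 24.1 q7 2.105 p [600.7  80.  185.3] ang -6.2 tilt 0.19
F UVZ [np.float64(-4.6), np.float64(0.9), np.float64(12.1)] M UVZ [np.float64(-0.51), np.float64(0.88), np.float64(0.11)] height 65.0 off 0.3 0.4
```

Winding smoothly: axial moment is 0.11 N m, which matches the shaft's friction. Continuing.

Call:
{"api": "send_rows", "payload": {"plan": [{"hand": -1, "x": 0, "y": 0, "z": 0, "wx": -0.045, "wy": 0.62, "wz": -1}, {"hand": -1, "x": 0, "y": 0, "z": 0, "wx": -0.045, "wy": 0.62, "wz": -1}, {"hand": -1, "x": 0, "y": 0, "z": 0, "wx": -0.045, "wy": 0.62, "wz": -1}, {"hand": -1, "x": 0, "y": 0, "z": 0, "wx": -0.045, "wy": 0.62, "wz": -1}, {"hand": -1, "x": 0, "y": 0, "z": 0, "wx": -0.045, "wy": 0.62, "wz": -1}, {"hand": -1, "x": 0, "y": 0, "z": 0, "wx": -0.045, "wy": 0.62, "wz": -1}, {"hand": -1, "x": 0, "y": 0, "z": 0, "wx": -0.045, "wy": 0.62, "wz": -1}, {"hand": -1, "x": 0, "y": 0, "z": 0, "wx": -0.045, "wy": 0.62, "wz": -1}, {"hand": -1, "x": 0, "y": 0, "z": 0, "wx": -0.045, "wy": 0.62, "wz": -1}, {"hand": -1, "x": 0, "y": 0, "z": 0, "wx": -0.045, "wy": 0.62, "wz": -1}]}}

```text
t: 8.82
tcp_pos: [601.9, 80.5, 185.6]
orientation: [0.747, -0.424, 0.454, -0.237]
wrist_force: [4.2, -2.5, 7.5]
gripper_width: 24.0
```

```bash
python3 st.py; python3 snap.py 8 wrist scene >/dev/null; python3 -c "
import cv2,numpy as np
a=cv2.imread('pics/wrist8.png');b=cv2.imread('pics/scene8.png')[40:240,280:547]
cv2.imwrite('pics/m8.png',np.hstack([cv2.resize(a,(400,300)),cv2.resize(b,(400,300))]))"
```

```text
t 8.82 w 24.0 q7 1.143 p [601.9  80.5 185.6] ang -65.1 tilt 0.42
F UVZ [np.float64(4.0), np.float64(1.6), np.float64(7.8)] M UVZ [np.float64(-0.57), np.float64(-1.01), np.float64(0.09)] height 65.0 off 1.5 0.9
```

View pics/m8.png

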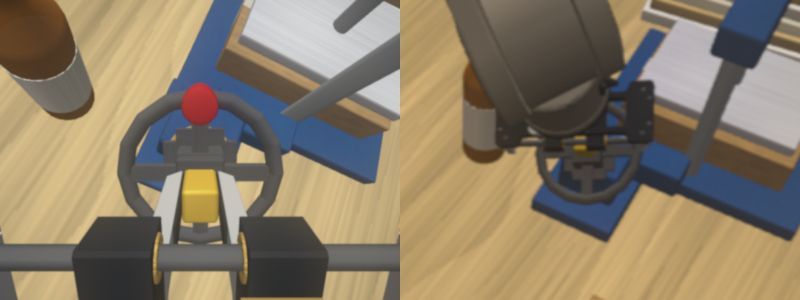

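The wheel has turned with the tool (the handle stays in the same place in the wrist view) and the body is clear of the bottle. Continuing.

Call:
{"api": "send_rows", "payload": {"plan": [{"hand": -1, "x": 0, "y": 0, "z": 0, "wx": -0.045, "wy": 0.62, "wz": -1}, {"hand": -1, "x": 0, "y": 0, "z": 0, "wx": -0.045, "wy": 0.62, "wz": -1}, {"hand": -1, "x": 0, "y": 0, "z": 0, "wx": -0.045, "wy": 0.62, "wz": -1}, {"hand": -1, "x": 0, "y": 0, "z": 0, "wx": -0.045, "wy": 0.62, "wz": -1}, {"hand": -1, "x": 0, "y": 0, "z": 0, "wx": -0.045, "wy": 0.62, "wz": -1}, {"hand": -1, "x": 0, "y": 0, "z": 0, "wx": -0.045, "wy": 0.62, "wz": -1}, {"hand": -1, "x": 0, "y": 0, "z": 0, "wx": -0.045, "wy": 0.62, "wz": -1}, {"hand": -1, "x": 0, "y": 0, "z": 0, "wx": -0.045, "wy": 0.62, "wz": -1}, {"hand": -1, "x": 0, "y": 0, "z": 0, "wx": -0.045, "wy": 0.62, "wz": -1}, {"hand": -1, "x": 0, "y": 0, "z": 0, "wx": -0.045, "wy": 0.62, "wz": -1}, {"hand": -1, "x": 0, "y": 0, "z": 0, "wx": -0.045, "wy": 0.62, "wz": -1}, {"hand": -1, "x": 0, "y": 0, "z": 0, "wx": -0.045, "wy": 0.62, "wz": -1}, {"hand": -1, "x": 0, "y": 0, "z": 0, "wx": -0.045, "wy": 0.62, "wz": -1}, {"hand": -1, "x": 0, "y": 0, "z": 0, "wx": -0.045, "wy": 0.62, "wz": -1}, {"hand": -1, "x": 0, "y": 0, "z": 0, "wx": -0.045, "wy": 0.62, "wz": -1}, {"hand": -1, "x": 0, "y": 0, "z": 0, "wx": -0.045, "wy": 0.62, "wz": -1}, {"hand": -1, "x": 0, "y": 0, "z": 0, "wx": -0.045, "wy": 0.62, "wz": -1}, {"hand": -1, "x": 0, "y": 0, "z": 0, "wx": -0.045, "wy": 0.62, "wz": -1}]}}

```text
t: 10.42
tcp_pos: [602.7, 79.1, 185.0]
orientation: [0.086, -0.067, 0.868, -0.484]
wrist_force: [10.2, -10.3, 2.2]
gripper_width: 23.8
```

```bash
python3 st.py
```

```text
t 10.42 w 23.8 q7 -0.61 p [602.7  79.1 185. ] ang -171.1 tilt 0.54
F UVZ [np.float64(9.4), np.float64(-8.1), np.float64(7.7)] M UVZ [np.float64(-2.59), np.float64(-1.97), np.float64(0.03)] height 65.3 off 2.2 -0.7
```

Call:
{"api": "send_rows", "payload": {"plan": [{"hand": -1, "x": 0.025, "y": -0.02, "z": -0.013, "wx": -0.045, "wy": 0.62, "wz": -1}, {"hand": -1, "x": 0, "y": 0, "z": 0, "wx": -0.045, "wy": 0.62, "wz": -1}, {"hand": -1, "x": 0, "y": 0, "z": 0, "wx": -0.045, "wy": 0.62, "wz": -1}, {"hand": -1, "x": 0, "y": 0, "z": 0, "wx": -0.045, "wy": 0.62, "wz": -1}, {"hand": -1, "x": 0, "y": 0, "z": 0, "wx": -0.045, "wy": 0.62, "wz": -1}, {"hand": -1, "x": 0, "y": 0, "z": 0, "wx": -0.045, "wy": 0.62, "wz": -1}, {"hand": -1, "x": 0, "y": 0, "z": 0, "wx": -0.045, "wy": 0.62, "wz": -1}, {"hand": -1, "x": 0, "y": 0, "z": 0, "wx": -0.045, "wy": 0.62, "wz": -1}, {"hand": -1, "x": 0, "y": 0, "z": 0, "wx": -0.045, "wy": 0.62, "wz": -1}, {"hand": -1, "x": 0, "y": 0, "z": 0, "wx": -0.045, "wy": 0.62, "wz": -1}, {"hand": -1, "x": 0, "y": 0, "z": 0, "wx": -0.045, "wy": 0.62, "wz": -1}, {"hand": -1, "x": 0, "y": 0, "z": 0, "wx": -0.045, "wy": 0.62, "wz": -1}, {"hand": -1, "x": 0, "y": 0, "z": 0, "wx": -0.045, "wy": 0.62, "wz": -1}, {"hand": -1, "x": 0, "y": 0, "z": 0, "wx": -0.045, "wy": 0.62, "wz": -1}, {"hand": -1, "x": 0, "y": 0, "z": 0, "wx": 0, "wy": 0, "wz": 0}]}}

```text
t: 11.67
tcp_pos: [601.9, 78.2, 184.3]
orientation: [-0.51, 0.266, 0.709, -0.408]
wrist_force: [0.0, -10.5, 7.8]
gripper_width: 23.9
```

```bash
python3 st.py; python3 snap.py 9 wrist |cut -c1-140
```

```text
t 11.67 w 23.9 q7 -2.033 p [601.9  78.2 184.3] ang 106.3 tilt 0.2
F UVZ [np.float64(-0.7), np.float64(-4.7), np.float64(12.1)] M UVZ [np.float64(-1.41), np.float64(0.29), np.float64(-0.11)] height 65.1 off 1.3 -1.7
{'t': 11.717, 'q': [-0.579, 0.602, 0.915, 1.837, -1.009, 1.369, -2.028], 'joint_velocities': [0.0, 0.002, -0.001, -0.002, -0.001, -0.001, 0.
```

View pics/wrist9.png

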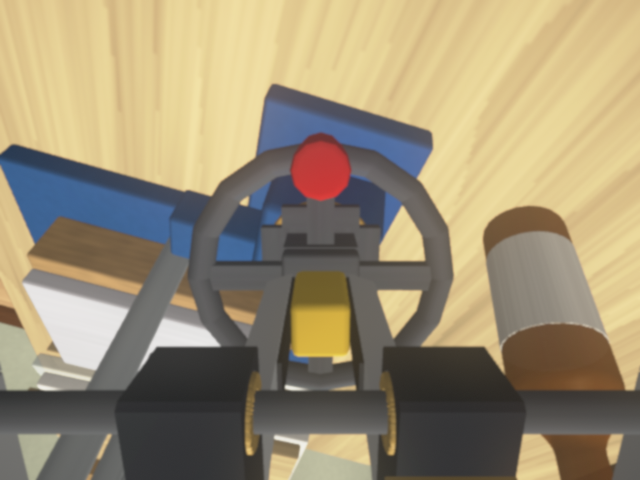

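Wound about 260° so far. Joint 5 is now near its limit, so I'll open the fingers a little, recentre, and rewind the wrist 270° around the boss.

Call:
{"api": "send_rows", "payload": {"plan": [{"hand": 0, "x": 0, "y": 0, "z": 0, "wx": 0, "wy": 0, "wz": 0}, {"hand": 0, "x": 0, "y": 0, "z": 0, "wx": 0, "wy": 0, "wz": 0}, {"hand": 0, "x": 0, "y": 0, "z": 0, "wx": 0, "wy": 0, "wz": 0}, {"hand": 0, "x": 0, "y": 0, "z": 0.06, "wx": 0, "wy": 0, "wz": 0}, {"hand": 0, "x": 0, "y": 0, "z": 0, "wx": 0, "wy": 0, "wz": 0}]}}

```text
t: 12.13
tcp_pos: [601.1, 79.9, 186.3]
orientation: [-0.508, 0.263, 0.711, -0.409]
wrist_force: [0.3, -0.3, 0.9]
gripper_width: 46.7
```

```bash
python3 st.py
```

```text
t 12.13 w 46.7 q7 -2.03 p [601.1  79.9 186.3] ang 106.8 tilt 0.24
F UVZ [np.float64(0.2), np.float64(0.2), np.float64(0.9)] M UVZ [np.float64(-0.43), np.float64(0.09), np.float64(0.02)] height 65.9 off 0.7 0.8
```

Call:
{"api": "send_rows", "payload": {"plan": [{"hand": 0, "x": 0.01, "y": -0.03, "z": 0.03, "wx": 0.045, "wy": -0.62, "wz": 1}, {"hand": 0, "x": 0, "y": 0, "z": 0, "wx": 0.045, "wy": -0.62, "wz": 1}, {"hand": 0, "x": 0, "y": 0, "z": 0, "wx": 0.045, "wy": -0.62, "wz": 1}, {"hand": 0, "x": 0, "y": 0, "z": 0, "wx": 0.045, "wy": -0.62, "wz": 1}, {"hand": 0, "x": 0, "y": 0, "z": 0, "wx": 0.045, "wy": -0.62, "wz": 1}, {"hand": 0, "x": 0, "y": 0, "z": 0, "wx": 0.045, "wy": -0.62, "wz": 1}, {"hand": 0, "x": 0, "y": 0, "z": 0, "wx": 0.045, "wy": -0.62, "wz": 1}, {"hand": 0, "x": 0, "y": 0, "z": 0, "wx": 0.045, "wy": -0.62, "wz": 1}, {"hand": 0, "x": 0, "y": 0, "z": 0, "wx": 0.045, "wy": -0.62, "wz": 1}, {"hand": 0, "x": 0, "y": 0, "z": 0, "wx": 0.045, "wy": -0.62, "wz": 1}, {"hand": 0, "x": 0, "y": 0, "z": 0, "wx": 0.045, "wy": -0.62, "wz": 1}, {"hand": 0, "x": 0, "y": 0, "z": 0, "wx": 0.045, "wy": -0.62, "wz": 1}, {"hand": 0, "x": 0, "y": 0, "z": 0, "wx": 0.045, "wy": -0.62, "wz": 1}, {"hand": 0, "x": 0, "y": 0, "z": 0, "wx": 0.045, "wy": -0.62, "wz": 1}, {"hand": 0, "x": 0, "y": 0, "z": 0, "wx": 0.045, "wy": -0.62, "wz": 1}, {"hand": 0, "x": 0, "y": 0, "z": 0, "wx": 0.045, "wy": -0.62, "wz": 1}, {"hand": 0, "x": 0, "y": 0, "z": 0, "wx": 0.045, "wy": -0.62, "wz": 1}, {"hand": 0, "x": 0, "y": 0, "z": 0, "wx": 0.045, "wy": -0.62, "wz": 1}, {"hand": 0, "x": 0, "y": 0, "z": 0, "wx": 0.045, "wy": -0.62, "wz": 1}, {"hand": 0, "x": 0, "y": 0, "z": 0, "wx": 0.045, "wy": -0.62, "wz": 1}]}}

```text
t: 13.8
tcp_pos: [601.4, 78.5, 187.2]
orientation: [0.349, -0.214, 0.8, -0.438]
wrist_force: [0.7, -0.3, -0.0]
gripper_width: 46.8
```

```bash
python3 st.py; python3 -c "
from workcell import arm;print(arm.observe()['q'])"
```

```text
t 13.8 w 46.8 q7 -0.119 p [601.4  78.5 187.2] ang -135.2 tilt 0.31
F UVZ [np.float64(0.7), np.float64(-0.3), np.float64(0.2)] M UVZ [np.float64(-0.58), np.float64(0.11), np.float64(-0.04)] height 67.5 off 0.8 0.1
[-0.32994338  0.47083954  0.52950289  1.82442643 -0.8344115   1.21338944
 -0.11930598]
```

Call:
{"api": "send_rows", "payload": {"plan": [{"hand": 0, "x": 0, "y": 0, "z": 0, "wx": 0.045, "wy": -0.62, "wz": 1}, {"hand": 0, "x": 0, "y": 0, "z": 0, "wx": 0.045, "wy": -0.62, "wz": 1}, {"hand": 0, "x": 0, "y": 0, "z": 0, "wx": 0.045, "wy": -0.62, "wz": 1}, {"hand": 0, "x": 0, "y": 0, "z": 0, "wx": 0.045, "wy": -0.62, "wz": 1}, {"hand": 0, "x": 0, "y": 0, "z": 0, "wx": 0.045, "wy": -0.62, "wz": 1}, {"hand": 0, "x": 0, "y": 0, "z": 0, "wx": 0.045, "wy": -0.62, "wz": 1}, {"hand": 0, "x": 0, "y": 0, "z": 0, "wx": 0.045, "wy": -0.62, "wz": 1}, {"hand": 0, "x": 0, "y": 0, "z": 0, "wx": 0.045, "wy": -0.62, "wz": 1}, {"hand": 0, "x": 0, "y": 0, "z": 0, "wx": 0.045, "wy": -0.62, "wz": 1}, {"hand": 0, "x": 0, "y": 0, "z": 0, "wx": 0.045, "wy": -0.62, "wz": 1}, {"hand": 0, "x": 0, "y": 0, "z": 0, "wx": 0.045, "wy": -0.62, "wz": 1}, {"hand": 0, "x": 0, "y": 0, "z": 0, "wx": 0.045, "wy": -0.62, "wz": 1}, {"hand": 0, "x": 0, "y": 0, "z": 0, "wx": 0.045, "wy": -0.62, "wz": 1}, {"hand": 0, "x": 0, "y": 0, "z": 0, "wx": 0.045, "wy": -0.62, "wz": 1}, {"hand": 0, "x": 0, "y": 0, "z": 0, "wx": 0.045, "wy": -0.62, "wz": 1}, {"hand": 0, "x": 0, "y": 0, "z": 0, "wx": 0.045, "wy": -0.62, "wz": 1}, {"hand": 0, "x": 0, "y": 0, "z": 0, "wx": 0.045, "wy": -0.62, "wz": 1}, {"hand": 0, "x": 0, "y": 0, "z": 0, "wx": 0.045, "wy": -0.62, "wz": 1}, {"hand": 0, "x": 0, "y": 0, "z": 0, "wx": 0.045, "wy": -0.62, "wz": 1}, {"hand": 0, "x": 0, "y": 0, "z": 0, "wx": 0.045, "wy": -0.62, "wz": 1}]}}

```text
t: 15.47
tcp_pos: [601.3, 78.4, 187.2]
orientation: [0.867, -0.483, 0.115, -0.043]
wrist_force: [0.1, 0.5, 0.1]
gripper_width: 47.0
```

```bash
python3 st.py; python3 plan.py 599.3 113.8 130 65 16.3
```

```text
t 15.47 w 47.0 q7 1.812 p [601.3  78.4 187.2] ang -17.5 tilt 0.09
F UVZ [np.float64(0.2), np.float64(0.4), np.float64(-0.2)] M UVZ [np.float64(-0.47), np.float64(-0.06), np.float64(0.08)] height 67.5 off 0.8 0.0
t 15.4667 w 46.96834314932383 F [0.1 0.5 0.1] p [601.3  78.4 187.2] q [-0.05  0.43  0.16  1.81 -0.69  1.12  1.81]
target [601.8  79.4 185.1] shift units [ 0.01   0.025 -0.052] rot units [ 0.244 -3.559  5.738] deg 33.7806125291563
```

Call:
{"api": "send_rows", "payload": {"plan": [{"hand": 0, "x": 0.01, "y": 0.02, "z": -0.04, "wx": 0.04, "wy": -0.593, "wz": 0.956}, {"hand": 0, "x": 0, "y": 0, "z": 0, "wx": 0.04, "wy": -0.593, "wz": 0.956}, {"hand": 0, "x": 0, "y": 0, "z": 0, "wx": 0.04, "wy": -0.593, "wz": 0.956}, {"hand": 0, "x": 0, "y": 0, "z": 0, "wx": 0.04, "wy": -0.593, "wz": 0.956}, {"hand": 0, "x": 0, "y": 0, "z": 0, "wx": 0.04, "wy": -0.593, "wz": 0.956}, {"hand": 0, "x": 0, "y": 0, "z": 0, "wx": 0.04, "wy": -0.593, "wz": 0.956}, {"hand": -1, "x": 0, "y": 0, "z": 0, "wx": 0, "wy": 0, "wz": 0}, {"hand": -1, "x": 0, "y": 0, "z": 0, "wx": 0, "wy": 0, "wz": 0}, {"hand": -1, "x": 0, "y": 0, "z": 0, "wx": 0, "wy": 0, "wz": 0}, {"hand": -1, "x": 0, "y": 0, "z": 0, "wx": 0, "wy": 0, "wz": 0}, {"hand": -1, "x": 0, "y": 0, "z": 0, "wx": 0, "wy": 0, "wz": 0}, {"hand": -1, "x": 0, "y": 0, "z": 0, "wx": 0, "wy": 0, "wz": 0}]}}

```text
t: 16.47
tcp_pos: [601.9, 78.7, 185.4]
orientation: [0.863, -0.476, -0.138, 0.098]
wrist_force: [1.9, -3.2, -2.2]
gripper_width: 23.8
```

```bash
python3 st.py; python3 snap.py 10 wrist|cut -c1-100
```

```text
t 16.47 w 23.8 q7 2.357 p [601.9  78.7 185.4] ang 15.9 tilt 0.07
F UVZ [np.float64(1.6), np.float64(-4.0), np.float64(-0.1)] M UVZ [np.float64(-1.41), np.float64(-0.34), np.float64(-0.01)] height 65.7 off 1.3 -0.7
{'t': 16.517, 'q': [0.034, 0.429, 0.049, 1.802, -0.651, 1.102, 2.358], 'joint_velocities': [0.001, 0
```

View pics/wrist10.png

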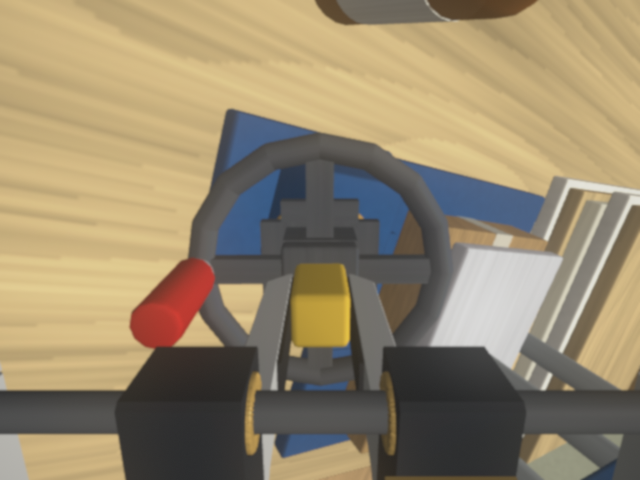

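Regripped on the flats at 23.8 mm, with the handle clear at lower left. Starting the second stroke.

Call:
{"api": "send_rows", "payload": {"plan": [{"hand": -1, "x": 0, "y": 0, "z": 0, "wx": -0.045, "wy": 0.62, "wz": -1}, {"hand": -1, "x": 0, "y": 0, "z": 0, "wx": -0.045, "wy": 0.62, "wz": -1}, {"hand": -1, "x": 0, "y": 0, "z": 0, "wx": -0.045, "wy": 0.62, "wz": -1}, {"hand": -1, "x": 0, "y": 0, "z": 0, "wx": -0.045, "wy": 0.62, "wz": -1}, {"hand": -1, "x": 0, "y": 0, "z": 0, "wx": -0.045, "wy": 0.62, "wz": -1}, {"hand": -1, "x": 0, "y": 0, "z": 0, "wx": -0.045, "wy": 0.62, "wz": -1}, {"hand": -1, "x": 0, "y": 0, "z": 0, "wx": -0.045, "wy": 0.62, "wz": -1}, {"hand": -1, "x": 0, "y": 0, "z": 0, "wx": -0.045, "wy": 0.62, "wz": -1}, {"hand": -1, "x": 0, "y": 0, "z": 0, "wx": -0.045, "wy": 0.62, "wz": -1}, {"hand": -1, "x": 0, "y": 0, "z": 0, "wx": -0.045, "wy": 0.62, "wz": -1}, {"hand": -1, "x": 0, "y": 0, "z": 0, "wx": -0.045, "wy": 0.62, "wz": -1}, {"hand": -1, "x": 0, "y": 0, "z": 0, "wx": -0.045, "wy": 0.62, "wz": -1}, {"hand": -1, "x": 0, "y": 0, "z": 0, "wx": -0.045, "wy": 0.62, "wz": -1}, {"hand": -1, "x": 0, "y": 0, "z": 0, "wx": -0.045, "wy": 0.62, "wz": -1}, {"hand": -1, "x": 0, "y": 0, "z": 0, "wx": -0.045, "wy": 0.62, "wz": -1}, {"hand": -1, "x": 0, "y": 0, "z": 0, "wx": -0.045, "wy": 0.62, "wz": -1}, {"hand": -1, "x": 0, "y": 0, "z": 0, "wx": -0.045, "wy": 0.62, "wz": -1}, {"hand": -1, "x": 0, "y": 0, "z": 0, "wx": -0.045, "wy": 0.62, "wz": -1}, {"hand": -1, "x": 0, "y": 0, "z": 0, "wx": -0.045, "wy": 0.62, "wz": -1}, {"hand": -1, "x": 0, "y": 0, "z": 0, "wx": -0.045, "wy": 0.62, "wz": -1}]}}

```text
t: 18.18
tcp_pos: [601.9, 78.4, 185.2]
orientation: [0.563, -0.33, 0.668, -0.359]
wrist_force: [1.7, -5.0, -3.2]
gripper_width: 23.9
```

```bash
python3 st.py
```

```text
t 18.18 w 23.9 q7 0.425 p [601.9  78.4 185.2] ang -102.1 tilt 0.31
F UVZ [np.float64(1.3), np.float64(-6.0), np.float64(0.0)] M UVZ [np.float64(-2.46), np.float64(-0.33), np.float64(0.12)] height 65.8 off 1.4 -1.1
```

Call:
{"api": "send_rows", "payload": {"plan": [{"hand": -1, "x": 0, "y": 0, "z": 0, "wx": -0.045, "wy": 0.62, "wz": -1}, {"hand": -1, "x": 0, "y": 0, "z": 0, "wx": -0.045, "wy": 0.62, "wz": -1}, {"hand": -1, "x": 0, "y": 0, "z": 0, "wx": -0.045, "wy": 0.62, "wz": -1}, {"hand": -1, "x": 0, "y": 0, "z": 0, "wx": -0.045, "wy": 0.62, "wz": -1}, {"hand": -1, "x": 0, "y": 0, "z": 0, "wx": -0.045, "wy": 0.62, "wz": -1}, {"hand": -1, "x": 0, "y": 0, "z": 0, "wx": -0.045, "wy": 0.62, "wz": -1}, {"hand": -1, "x": 0, "y": 0, "z": 0, "wx": -0.045, "wy": 0.62, "wz": -1}, {"hand": -1, "x": 0, "y": 0, "z": 0, "wx": -0.045, "wy": 0.62, "wz": -1}, {"hand": -1, "x": 0, "y": 0, "z": 0, "wx": -0.045, "wy": 0.62, "wz": -1}, {"hand": -1, "x": 0, "y": 0, "z": 0, "wx": -0.045, "wy": 0.62, "wz": -1}, {"hand": -1, "x": 0, "y": 0, "z": 0, "wx": -0.045, "wy": 0.62, "wz": -1}, {"hand": -1, "x": 0, "y": 0, "z": 0, "wx": -0.045, "wy": 0.62, "wz": -1}]}}

```text
t: 19.18
tcp_pos: [601.3, 78.7, 185.4]
orientation: [0.072, -0.063, 0.87, -0.484]
wrist_force: [-2.1, -4.4, -0.2]
gripper_width: 23.7
```

```bash
python3 st.py
```

```text
t 19.18 w 23.7 q7 -0.727 p [601.3  78.7 185.4] ang -172.7 tilt 0.29
F UVZ [np.float64(-2.4), np.float64(-3.7), np.float64(2.1)] M UVZ [np.float64(-1.63), np.float64(0.84), np.float64(0.03)] height 65.7 off 0.8 -0.7
```

Call:
{"api": "send_rows", "payload": {"plan": [{"hand": -1, "x": 0, "y": 0, "z": 0, "wx": -0.038, "wy": 0.53, "wz": -0.85}, {"hand": -1, "x": 0, "y": 0, "z": 0, "wx": -0.038, "wy": 0.53, "wz": -0.85}, {"hand": -1, "x": 0, "y": 0, "z": 0, "wx": -0.038, "wy": 0.53, "wz": -0.85}, {"hand": -1, "x": 0, "y": 0, "z": 0, "wx": -0.038, "wy": 0.53, "wz": -0.85}, {"hand": -1, "x": 0, "y": 0, "z": 0, "wx": -0.038, "wy": 0.53, "wz": -0.85}]}}

```text
t: 19.6
tcp_pos: [601.3, 79.0, 185.5]
orientation: [-0.118, 0.042, 0.865, -0.485]
wrist_force: [-2.7, -4.6, 0.3]
gripper_width: 24.2
```

```bash
python3 st.py
```

```text
t 19.6 w 24.2 q7 -1.134 p [601.3  79.  185.5] ang 162.3 tilt 0.29
F UVZ [np.float64(-3.0), np.float64(-3.6), np.float64(2.6)] M UVZ [np.float64(-1.29), np.float64(0.93), np.float64(0.04)] height 65.7 off 0.8 -0.5
```

Call:
{"api": "send_rows", "payload": {"plan": [{"hand": -1, "x": 0, "y": 0, "z": 0, "wx": -0.038, "wy": 0.53, "wz": -0.85}, {"hand": -1, "x": 0, "y": 0, "z": 0, "wx": -0.038, "wy": 0.53, "wz": -0.85}, {"hand": -1, "x": 0, "y": 0, "z": 0, "wx": -0.038, "wy": 0.53, "wz": -0.85}, {"hand": -1, "x": 0, "y": 0, "z": 0, "wx": -0.038, "wy": 0.53, "wz": -0.85}]}}

```text
t: 19.93
tcp_pos: [601.4, 79.1, 185.6]
orientation: [-0.267, 0.126, 0.832, -0.47]
wrist_force: [-1.8, -2.7, 0.8]
gripper_width: 23.9
```

```bash
python3 st.py
```

```text
t 19.93 w 23.9 q7 -1.462 p [601.4  79.1 185.6] ang 142.2 tilt 0.28
F UVZ [np.float64(-2.0), np.float64(-1.7), np.float64(2.1)] M UVZ [np.float64(-0.93), np.float64(0.72), np.float64(0.01)] height 65.7 off 0.9 -0.3
```

Call:
{"api": "send_rows", "payload": {"plan": [{"hand": -1, "x": 0, "y": 0, "z": 0, "wx": -0.038, "wy": 0.53, "wz": -0.85}, {"hand": -1, "x": 0, "y": 0, "z": 0, "wx": -0.038, "wy": 0.53, "wz": -0.85}, {"hand": -1, "x": 0, "y": 0, "z": 0, "wx": -0.038, "wy": 0.53, "wz": -0.85}, {"hand": -1, "x": 0, "y": 0, "z": 0, "wx": -0.038, "wy": 0.53, "wz": -0.85}]}}

```text
t: 20.27
tcp_pos: [601.6, 79.3, 185.7]
orientation: [-0.408, 0.205, 0.773, -0.44]
wrist_force: [-1.5, -2.0, 1.1]
gripper_width: 23.9
```

```bash
python3 st.py
```

```text
t 20.27 w 23.9 q7 -1.793 p [601.6  79.3 185.7] ang 122.2 tilt 0.28
F UVZ [np.float64(-1.7), np.float64(-1.0), np.float64(2.0)] M UVZ [np.float64(-0.73), np.float64(0.43), np.float64(0.03)] height 65.7 off 1.1 -0.0
```

Call:
{"api": "send_rows", "payload": {"plan": [{"hand": -1, "x": 0, "y": 0, "z": 0, "wx": -0.038, "wy": 0.53, "wz": -0.85}, {"hand": -1, "x": 0, "y": 0, "z": 0, "wx": -0.038, "wy": 0.53, "wz": -0.85}, {"hand": -1, "x": 0, "y": 0, "z": 0, "wx": -0.038, "wy": 0.53, "wz": -0.85}, {"hand": -1, "x": 0, "y": 0, "z": 0, "wx": -0.038, "wy": 0.53, "wz": -0.85}]}}

```text
t: 20.6
tcp_pos: [601.8, 79.4, 185.8]
orientation: [-0.537, 0.278, 0.69, -0.397]
wrist_force: [0.5, -2.2, 0.5]
gripper_width: 23.6
```

```bash
python3 st.py; python3 snap.py 11 wrist
```

```text
t 20.6 w 23.6 q7 -2.128 p [601.8  79.4 185.8] ang 102.1 tilt 0.27
F UVZ [np.float64(0.4), np.float64(-1.7), np.float64(1.7)] M UVZ [np.float64(-0.62), np.float64(0.01), np.float64(0.06)] height 65.7 off 1.3 0.1
{'t': 20.65, 'q': [-0.547, 0.579, 0.862, 1.832, -0.985, 1.35, -2.135], 'joint_velocities': [0.005, -0.005, -0.012, -0.001, 0.008, -0.009, 0.197], 'tcp_pos': [601.78, 79.444, 185.694], 'orientation': [-0.539, 0.28, 0.689, -0.396], 'wrist_force': [-0.305, -1.263, 0.277], 'torque': [-0.518, -0.046, -0.05], 'gripper_width': 24.168}
```

View pics/wrist11.png

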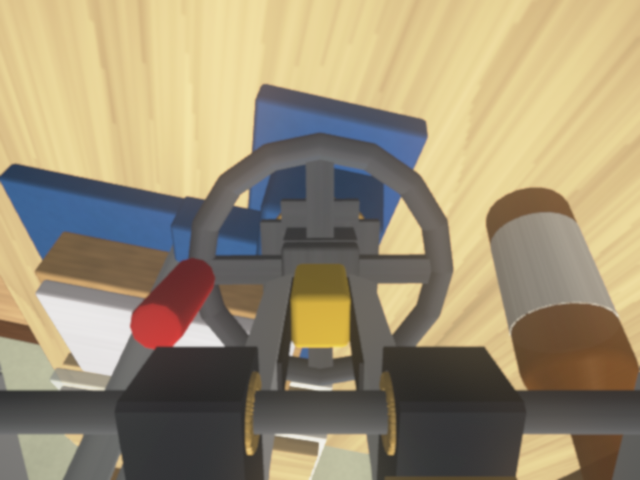

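No stop felt yet, and the wheel follows with no slip (about 534° so far). Rewinding for a third stroke.

Call:
{"api": "send_rows", "payload": {"plan": [{"hand": 0, "x": 0, "y": 0, "z": 0, "wx": 0, "wy": 0, "wz": 0}, {"hand": 0, "x": 0, "y": 0, "z": 0, "wx": 0, "wy": 0, "wz": 0}, {"hand": 0, "x": 0, "y": 0, "z": 0, "wx": 0, "wy": 0, "wz": 0}, {"hand": 0, "x": 0, "y": -0.01, "z": 0.03, "wx": 0, "wy": 0, "wz": 0}, {"hand": 0, "x": 0, "y": 0, "z": 0, "wx": 0.045, "wy": -0.62, "wz": 1}, {"hand": 0, "x": 0, "y": 0, "z": 0, "wx": 0.045, "wy": -0.62, "wz": 1}, {"hand": 0, "x": 0, "y": 0, "z": 0, "wx": 0.045, "wy": -0.62, "wz": 1}, {"hand": 0, "x": 0, "y": 0, "z": 0, "wx": 0.045, "wy": -0.62, "wz": 1}, {"hand": 0, "x": 0, "y": 0, "z": 0, "wx": 0.045, "wy": -0.62, "wz": 1}, {"hand": 0, "x": 0, "y": 0, "z": 0, "wx": 0.045, "wy": -0.62, "wz": 1}, {"hand": 0, "x": 0, "y": 0, "z": 0, "wx": 0.045, "wy": -0.62, "wz": 1}, {"hand": 0, "x": 0, "y": 0, "z": 0, "wx": 0.045, "wy": -0.62, "wz": 1}, {"hand": 0, "x": 0, "y": 0, "z": 0, "wx": 0.045, "wy": -0.62, "wz": 1}, {"hand": 0, "x": 0, "y": 0, "z": 0, "wx": 0.045, "wy": -0.62, "wz": 1}, {"hand": 0, "x": 0, "y": 0, "z": 0, "wx": 0.045, "wy": -0.62, "wz": 1}, {"hand": 0, "x": 0, "y": 0, "z": 0, "wx": 0.045, "wy": -0.62, "wz": 1}, {"hand": 0, "x": 0, "y": 0, "z": 0, "wx": 0.045, "wy": -0.62, "wz": 1}, {"hand": 0, "x": 0, "y": 0, "z": 0, "wx": 0.045, "wy": -0.62, "wz": 1}, {"hand": 0, "x": 0, "y": 0, "z": 0, "wx": 0.045, "wy": -0.62, "wz": 1}, {"hand": 0, "x": 0, "y": 0, "z": 0, "wx": 0.045, "wy": -0.62, "wz": 1}]}}

```text
t: 22.32
tcp_pos: [601.7, 78.7, 186.9]
orientation: [0.145, -0.104, 0.86, -0.477]
wrist_force: [-0.1, 0.7, -0.5]
gripper_width: 47.0
```

```bash
python3 st.py
```

```text
t 22.32 w 47.0 q7 -0.599 p [601.7  78.7 186.9] ang -163.1 tilt 0.42
F UVZ [np.float64(-0.0), np.float64(0.3), np.float64(-0.8)] M UVZ [np.float64(-0.48), np.float64(0.15), np.float64(-0.07)] height 67.0 off 1.2 0.1
```

Call:
{"api": "send_rows", "payload": {"plan": [{"hand": 0, "x": 0, "y": 0, "z": 0, "wx": 0.045, "wy": -0.62, "wz": 1}, {"hand": 0, "x": 0, "y": 0, "z": 0, "wx": 0.045, "wy": -0.62, "wz": 1}, {"hand": 0, "x": 0, "y": 0, "z": 0, "wx": 0.045, "wy": -0.62, "wz": 1}, {"hand": 0, "x": 0, "y": 0, "z": 0, "wx": 0.045, "wy": -0.62, "wz": 1}, {"hand": 0, "x": 0, "y": 0, "z": 0, "wx": 0.045, "wy": -0.62, "wz": 1}, {"hand": 0, "x": 0, "y": 0, "z": 0, "wx": 0.045, "wy": -0.62, "wz": 1}, {"hand": 0, "x": 0, "y": 0, "z": 0, "wx": 0.045, "wy": -0.62, "wz": 1}, {"hand": 0, "x": 0, "y": 0, "z": 0, "wx": 0.045, "wy": -0.62, "wz": 1}, {"hand": 0, "x": 0, "y": 0, "z": 0, "wx": 0.045, "wy": -0.62, "wz": 1}, {"hand": 0, "x": 0, "y": 0, "z": 0, "wx": 0.045, "wy": -0.62, "wz": 1}, {"hand": 0, "x": 0, "y": 0, "z": 0, "wx": 0.045, "wy": -0.62, "wz": 1}, {"hand": 0, "x": 0, "y": 0, "z": 0, "wx": 0.045, "wy": -0.62, "wz": 1}, {"hand": 0, "x": 0, "y": 0, "z": 0, "wx": 0.045, "wy": -0.62, "wz": 1}, {"hand": 0, "x": 0, "y": 0, "z": 0, "wx": 0.045, "wy": -0.62, "wz": 1}, {"hand": 0, "x": 0, "y": 0, "z": 0, "wx": 0.045, "wy": -0.62, "wz": 1}, {"hand": 0, "x": 0, "y": 0, "z": 0, "wx": 0.045, "wy": -0.62, "wz": 1}, {"hand": 0, "x": 0, "y": 0, "z": 0, "wx": 0.045, "wy": -0.62, "wz": 1}, {"hand": 0, "x": 0, "y": 0, "z": 0, "wx": 0.045, "wy": -0.62, "wz": 1}, {"hand": 0, "x": 0, "y": 0, "z": 0, "wx": 0.045, "wy": -0.62, "wz": 1}, {"hand": 0, "x": 0, "y": 0, "z": 0, "wx": 0.045, "wy": -0.62, "wz": 1}]}}

```text
t: 23.98
tcp_pos: [601.7, 78.6, 186.9]
orientation: [0.813, -0.46, 0.319, -0.16]
wrist_force: [0.1, 0.2, -0.5]
gripper_width: 47.1
```

```bash
python3 st.py; python3 plan.py 599.3 113.8 130 65 12
```

```text
t 23.98 w 47.1 q7 1.332 p [601.7  78.6 186.9] ang -45.3 tilt 0.34
F UVZ [np.float64(0.1), np.float64(-0.1), np.float64(-0.6)] M UVZ [np.float64(-0.55), np.float64(0.01), np.float64(0.03)] height 67.1 off 1.2 -0.0
t 23.9833 w 47.063114482513356 F [ 0.1  0.2 -0.5] p [601.7  78.6 186.9] q [-0.07  0.43  0.18  1.81 -0.7   1.12  1.33]
target [601.8  79.4 185.1] shift units [ 0.001  0.021 -0.044] rot units [ 0.436 -5.998  9.757] deg 57.30761392162541
```

Call:
{"api": "send_rows", "payload": {"plan": [{"hand": 0, "x": 0, "y": 0.02, "z": -0.044, "wx": 0.044, "wy": -0.6, "wz": 0.976}, {"hand": 0, "x": 0, "y": 0, "z": 0, "wx": 0.044, "wy": -0.6, "wz": 0.976}, {"hand": 0, "x": 0, "y": 0, "z": 0, "wx": 0.044, "wy": -0.6, "wz": 0.976}, {"hand": 0, "x": 0, "y": 0, "z": 0, "wx": 0.044, "wy": -0.6, "wz": 0.976}, {"hand": 0, "x": 0, "y": 0, "z": 0, "wx": 0.044, "wy": -0.6, "wz": 0.976}, {"hand": 0, "x": 0, "y": 0, "z": 0, "wx": 0.044, "wy": -0.6, "wz": 0.976}, {"hand": 0, "x": 0, "y": 0, "z": 0, "wx": 0.044, "wy": -0.6, "wz": 0.976}, {"hand": 0, "x": 0, "y": 0, "z": 0, "wx": 0.044, "wy": -0.6, "wz": 0.976}, {"hand": 0, "x": 0, "y": 0, "z": 0, "wx": 0.044, "wy": -0.6, "wz": 0.976}, {"hand": 0, "x": 0, "y": 0, "z": 0, "wx": 0.044, "wy": -0.6, "wz": 0.976}, {"hand": -1, "x": 0, "y": 0, "z": 0, "wx": 0, "wy": 0, "wz": 0}, {"hand": -1, "x": 0, "y": 0, "z": 0, "wx": 0, "wy": 0, "wz": 0}, {"hand": -1, "x": 0, "y": 0, "z": 0, "wx": 0, "wy": 0, "wz": 0}, {"hand": -1, "x": 0, "y": 0, "z": 0, "wx": 0, "wy": 0, "wz": 0}, {"hand": -1, "x": 0, "y": 0, "z": 0, "wx": 0, "wy": 0, "wz": 0}, {"hand": -1, "x": 0, "y": 0, "z": 0, "wx": 0, "wy": 0, "wz": 0}]}}

```text
t: 25.32
tcp_pos: [601.8, 79.2, 184.9]
orientation: [0.868, -0.479, -0.106, 0.08]
wrist_force: [0.1, -3.5, -1.9]
gripper_width: 24.0
```

```bash
python3 st.py; python3 snap.py 12 wrist|cut -c1-80
```

```text
t 25.32 w 24.0 q7 2.264 p [601.8  79.2 184.9] ang 11.6 tilt 0.03
F UVZ [np.float64(-0.1), np.float64(-4.0), np.float64(0.2)] M UVZ [np.float64(-1.23), np.float64(-0.15), np.float64(0.02)] height 65.1 off 1.3 -0.6
{'t': 25.367, 'q': [0.074, 0.43, -0.005, 1.799, -0.63, 1.092, 2.264], 'joint_vel
```

View pics/wrist12.png

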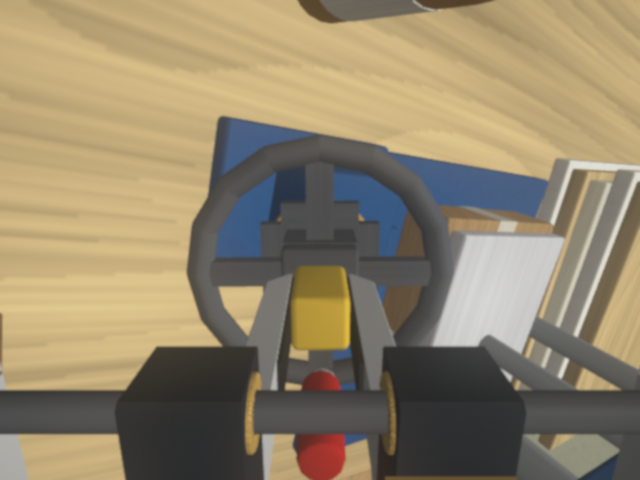

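Regripped. The stop must come within this stroke, so I'll wind in short groups and watch the axial moment.

Call:
{"api": "send_rows", "payload": {"plan": [{"hand": -1, "x": 0, "y": 0, "z": 0, "wx": -0.038, "wy": 0.53, "wz": -0.85}, {"hand": -1, "x": 0, "y": 0, "z": 0, "wx": -0.038, "wy": 0.53, "wz": -0.85}, {"hand": -1, "x": 0, "y": 0, "z": 0, "wx": -0.038, "wy": 0.53, "wz": -0.85}, {"hand": -1, "x": 0, "y": 0, "z": 0, "wx": -0.038, "wy": 0.53, "wz": -0.85}]}}

```text
t: 25.7
tcp_pos: [601.8, 79.2, 184.9]
orientation: [0.873, -0.486, 0.049, -0.005]
wrist_force: [1.0, -2.2, -2.2]
gripper_width: 23.7
```

```bash
python3 st.py
```

```text
t 25.7 w 23.7 q7 1.933 p [601.8  79.2 184.9] ang -8.7 tilt 0.01
F UVZ [np.float64(0.8), np.float64(-3.1), np.float64(-0.7)] M UVZ [np.float64(-1.3), np.float64(-0.13), np.float64(0.06)] height 65.1 off 1.3 -0.5
```

Call:
{"api": "send_rows", "payload": {"plan": [{"hand": -1, "x": 0, "y": 0, "z": 0, "wx": -0.038, "wy": 0.53, "wz": -0.85}, {"hand": -1, "x": 0, "y": 0, "z": 0, "wx": -0.038, "wy": 0.53, "wz": -0.85}, {"hand": -1, "x": 0, "y": 0, "z": 0, "wx": -0.038, "wy": 0.53, "wz": -0.85}, {"hand": -1, "x": 0, "y": 0, "z": 0, "wx": -0.038, "wy": 0.53, "wz": -0.85}]}}

```text
t: 26.03
tcp_pos: [601.9, 79.3, 184.9]
orientation: [0.851, -0.477, 0.2, -0.09]
wrist_force: [1.8, -4.0, -1.7]
gripper_width: 23.8
```

```bash
python3 st.py
```

```text
t 26.03 w 23.8 q7 1.606 p [601.9  79.3 184.9] ang -28.7 tilt 0.01
F UVZ [np.float64(1.5), np.float64(-4.4), np.float64(0.7)] M UVZ [np.float64(-1.41), np.float64(-0.31), np.float64(0.96)] height 65.1 off 1.4 -0.5
```

The axial moment jumped to 0.96 N m, which is the stop. I'll check for slip in the grip.

```bash
python3 snap.py 13 wrist|cut -c1-80;python3 st.py
```

```text
{'t': 26.083, 'q': [-0.026, 0.432, 0.126, 1.806, -0.682, 1.116, 1.6], 'joint_vel
t 26.08 w 24.4 q7 1.6 p [601.9  79.3 184.9] ang -29.1 tilt 0.02
F UVZ [np.float64(1.0), np.float64(-3.4), np.float64(2.1)] M UVZ [np.float64(-1.45), np.float64(-0.21), np.float64(0.85)] height 65.1 off 1.4 -0.5
```

View pics/wrist13.png

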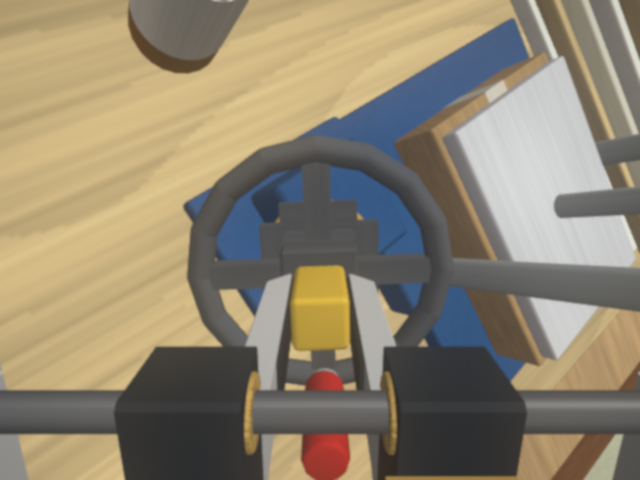

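The wheel has twisted about 2–3° in the grip: the handle shifted from column 321 to 325 and the spoke from 319 to 315. It isn't following the tool any more. I'll push slightly further to confirm the stop and hold there.

Call:
{"api": "send_rows", "payload": {"plan": [{"hand": -1, "x": 0, "y": 0, "z": 0, "wx": -0.023, "wy": 0.32, "wz": -0.51}, {"hand": -1, "x": 0, "y": 0, "z": 0, "wx": 0, "wy": 0, "wz": 0}, {"hand": -1, "x": 0, "y": 0, "z": 0, "wx": 0, "wy": 0, "wz": 0}]}}

```text
t: 26.33
tcp_pos: [601.7, 79.3, 185.0]
orientation: [0.846, -0.475, 0.219, -0.1]
wrist_force: [0.0, -4.3, -0.3]
gripper_width: 24.7
```

```bash
python3 st.py;python3 snap.py 14 wrist|cut -c1-80; python3 - <<'E'
from h import *
for n in ("wrist12","wrist13","wrist14"):
    W=load(n)
    print(n,[b[:2] for b in blobs(W,(0,170,60),(6,255,255),200)[0]])
E
```

```text
t 26.33 w 24.7 q7 1.564 p [601.7  79.3 185. ] ang -31.3 tilt 0.03
F UVZ [np.float64(-0.3), np.float64(-3.8), np.float64(2.0)] M UVZ [np.float64(-1.52), np.float64(0.11), np.float64(0.91)] height 65.1 off 1.2 -0.5
{'t': 26.383, 'q': [-0.032, 0.432, 0.133, 1.806, -0.685, 1.118, 1.564], 'joint_v
wrist12 [(np.int32(228), [328.7, 381.7]), (np.int32(1567), [323.2, 457.4])]
wrist13 [(np.int32(347), [328.1, 381.3]), (np.int32(1671), [326.8, 456.1])]
wrist14 [(np.int32(354), [332.0, 381.3]), (np.int32(1683), [331.8, 456.1])]
```

The extra 3° only twisted the grip (the handle shifted another 5 px) with the moment holding at 0.9 N m, so this is the hard stop. Joint 7 can't back off a quarter turn from here. I'll release, swing the wrist 85° clockwise around the boss, and regrip.

Call:
{"api": "send_rows", "payload": {"plan": [{"hand": 0, "x": 0, "y": 0, "z": 0, "wx": 0, "wy": 0, "wz": 0}, {"hand": 0, "x": 0, "y": 0, "z": 0, "wx": 0, "wy": 0, "wz": 0}, {"hand": 0, "x": 0, "y": 0, "z": 0, "wx": 0, "wy": 0, "wz": 0}, {"hand": 0, "x": 0, "y": -0.01, "z": 0.03, "wx": 0, "wy": 0, "wz": 0}, {"hand": 0, "x": 0, "y": 0, "z": 0, "wx": -0.043, "wy": 0.597, "wz": -0.963}, {"hand": 0, "x": 0, "y": 0, "z": 0, "wx": -0.043, "wy": 0.597, "wz": -0.963}, {"hand": 0, "x": 0, "y": 0, "z": 0, "wx": -0.043, "wy": 0.597, "wz": -0.963}, {"hand": 0, "x": 0, "y": 0, "z": 0, "wx": -0.043, "wy": 0.597, "wz": -0.963}, {"hand": 0, "x": 0, "y": 0, "z": 0, "wx": -0.043, "wy": 0.597, "wz": -0.963}, {"hand": 0, "x": 0, "y": 0, "z": 0, "wx": -0.043, "wy": 0.597, "wz": -0.963}, {"hand": 0, "x": 0, "y": 0, "z": 0, "wx": -0.043, "wy": 0.597, "wz": -0.963}, {"hand": 0, "x": 0, "y": 0, "z": 0, "wx": -0.043, "wy": 0.597, "wz": -0.963}, {"hand": 0, "x": 0, "y": 0, "z": 0, "wx": -0.043, "wy": 0.597, "wz": -0.963}, {"hand": 0, "x": 0, "y": 0, "z": 0, "wx": -0.043, "wy": 0.597, "wz": -0.963}, {"hand": 0, "x": 0, "y": 0, "z": 0, "wx": -0.043, "wy": 0.597, "wz": -0.963}, {"hand": 0, "x": 0, "y": 0, "z": 0, "wx": -0.043, "wy": 0.597, "wz": -0.963}, {"hand": 0, "x": 0, "y": 0, "z": 0, "wx": -0.043, "wy": 0.597, "wz": -0.963}, {"hand": 0, "x": 0, "y": 0, "z": 0, "wx": -0.043, "wy": 0.597, "wz": -0.963}, {"hand": 0, "x": 0, "y": 0, "z": 0, "wx": -0.043, "wy": 0.597, "wz": -0.963}, {"hand": 0, "x": 0, "y": 0, "z": 0, "wx": 0, "wy": 0, "wz": 0}]}}

```text
t: 28.05
tcp_pos: [601.7, 79.5, 186.2]
orientation: [0.473, -0.28, 0.735, -0.397]
wrist_force: [-0.2, 0.4, 0.2]
gripper_width: 47.0
```

```bash
python3 st.py;python3 snap.py 15 wrist|cut -c1-80; python3 plan.py 599.3 113.8 130 65 -116.5
```

```text
t 28.05 w 47.0 q7 0.163 p [601.7  79.5 186.2] ang -116.8 tilt 0.16
F UVZ [np.float64(-0.2), np.float64(0.4), np.float64(-0.1)] M UVZ [np.float64(-0.56), np.float64(0.1), np.float64(-0.03)] height 66.1 off 1.2 0.4
{'t': 28.1, 'q': [-0.237, 0.452, 0.402, 1.82, -0.789, 1.177, 0.169], 'joint_velo
t 28.1 w 46.90741511457952 F [-0.5 -0.1 -0.6] p [601.7  79.5 186.2] q [-0.24  0.45  0.4   1.82 -0.79  1.18  0.17]
target [601.8  79.4 185.1] shift units [ 0.003 -0.001 -0.027] rot units [ 0.018  0.035 -0.007] deg 0.2002975590685445
```

View pics/wrist15.png

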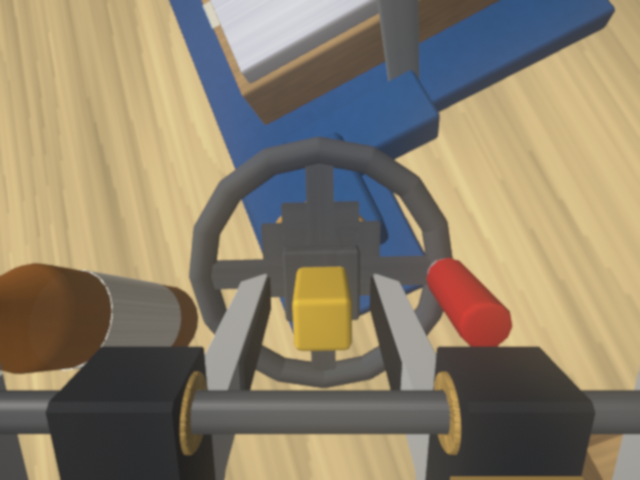

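The boss is square to the jaws. I'll close and back off about 104° at the wheel: 90° at the shaft plus roughly 14° of socket play.

Call:
{"api": "send_rows", "payload": {"plan": [{"hand": -1, "x": 0, "y": 0, "z": -0.025, "wx": 0, "wy": 0, "wz": 0}, {"hand": -1, "x": 0, "y": 0, "z": 0, "wx": 0, "wy": 0, "wz": 0}, {"hand": -1, "x": 0, "y": 0, "z": 0, "wx": 0, "wy": 0, "wz": 0}, {"hand": -1, "x": 0, "y": 0, "z": 0, "wx": 0, "wy": 0, "wz": 0}, {"hand": -1, "x": 0, "y": 0, "z": 0, "wx": 0, "wy": 0, "wz": 0}, {"hand": -1, "x": 0, "y": 0, "z": 0, "wx": 0, "wy": 0, "wz": 0}]}}

```text
t: 28.6
tcp_pos: [601.9, 79.0, 185.2]
orientation: [0.475, -0.281, 0.733, -0.397]
wrist_force: [2.0, -0.9, -1.0]
gripper_width: 23.8
```

```bash
python3 st.py
```

```text
t 28.6 w 23.8 q7 0.17 p [601.9  79.  185.2] ang -116.5 tilt 0.21
F UVZ [np.float64(1.9), np.float64(-1.4), np.float64(-0.3)] M UVZ [np.float64(-0.84), np.float64(-0.22), np.float64(0.23)] height 65.5 off 1.4 -0.6
```

Call:
{"api": "send_rows", "payload": {"plan": [{"hand": -1, "x": 0, "y": 0, "z": 0, "wx": 0.044, "wy": -0.61, "wz": 0.98}, {"hand": -1, "x": 0, "y": 0, "z": 0, "wx": 0.044, "wy": -0.61, "wz": 0.98}, {"hand": -1, "x": 0, "y": 0, "z": 0, "wx": 0.044, "wy": -0.61, "wz": 0.98}, {"hand": -1, "x": 0, "y": 0, "z": 0, "wx": 0.044, "wy": -0.61, "wz": 0.98}, {"hand": -1, "x": 0, "y": 0, "z": 0, "wx": 0.044, "wy": -0.61, "wz": 0.98}, {"hand": -1, "x": 0, "y": 0, "z": 0, "wx": 0.044, "wy": -0.61, "wz": 0.98}, {"hand": -1, "x": 0, "y": 0, "z": 0, "wx": 0.044, "wy": -0.61, "wz": 0.98}, {"hand": -1, "x": 0, "y": 0, "z": 0, "wx": 0.044, "wy": -0.61, "wz": 0.98}, {"hand": -1, "x": 0, "y": 0, "z": 0, "wx": 0.044, "wy": -0.61, "wz": 0.98}, {"hand": -1, "x": 0, "y": 0, "z": 0, "wx": 0.044, "wy": -0.61, "wz": 0.98}, {"hand": -1, "x": 0, "y": 0, "z": 0, "wx": 0.044, "wy": -0.61, "wz": 0.98}, {"hand": -1, "x": 0, "y": 0, "z": 0, "wx": 0.044, "wy": -0.61, "wz": 0.98}, {"hand": -1, "x": 0, "y": 0, "z": 0, "wx": 0.044, "wy": -0.61, "wz": 0.98}, {"hand": -1, "x": 0, "y": 0, "z": 0, "wx": 0.044, "wy": -0.61, "wz": 0.98}, {"hand": -1, "x": 0, "y": 0, "z": 0, "wx": 0.044, "wy": -0.61, "wz": 0.98}, {"hand": -1, "x": 0, "y": 0, "z": 0, "wx": 0.044, "wy": -0.61, "wz": 0.98}, {"hand": -1, "x": 0, "y": 0, "z": 0, "wx": 0.044, "wy": -0.61, "wz": 0.98}, {"hand": -1, "x": 0, "y": 0, "z": 0, "wx": 0.044, "wy": -0.61, "wz": 0.98}, {"hand": -1, "x": 0, "y": 0, "z": 0, "wx": 0, "wy": 0, "wz": 0}]}}

```text
t: 30.18
tcp_pos: [601.8, 78.8, 185.1]
orientation: [0.872, -0.484, 0.076, -0.021]
wrist_force: [1.1, 0.4, -3.2]
gripper_width: 23.8
```

```bash
python3 st.py; python3 snap.py 16 wrist|cut -c1-80
```

```text
t 30.18 w 23.8 q7 1.878 p [601.8  78.8 185.1] ang -12.2 tilt 0.14
F UVZ [np.float64(1.1), np.float64(-1.4), np.float64(-2.8)] M UVZ [np.float64(-0.89), np.float64(-0.31), np.float64(0.07)] height 65.5 off 1.3 -0.8
{'t': 30.233, 'q': [0.017, 0.431, 0.072, 1.803, -0.664, 1.107, 1.872], 'joint_ve
```

View pics/wrist16.png

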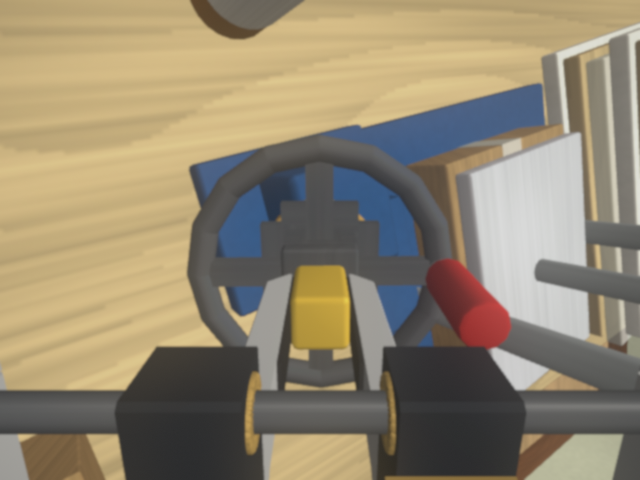

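Backed off 104° at the wheel with no slip. I'll press along the shaft once to confirm it's still home before releasing.

Call:
{"api": "send_rows", "payload": {"plan": [{"hand": -1, "x": -0.001, "y": 0.02, "z": -0.032, "wx": 0, "wy": 0, "wz": 0}, {"hand": -1, "x": -0.001, "y": 0.013, "z": -0.021, "wx": 0, "wy": 0, "wz": 0}, {"hand": -1, "x": 0, "y": 0, "z": 0, "wx": 0, "wy": 0, "wz": 0}]}}

```text
t: 30.48
tcp_pos: [602.2, 78.8, 184.9]
orientation: [0.871, -0.484, 0.079, -0.024]
wrist_force: [-7.1, -13.7, 23.1]
gripper_width: 23.8
```

```bash
python3 st.py
```

```text
t 30.48 w 23.8 q7 1.87 p [602.2  78.8 184.9] ang -12.7 tilt 0.18
F UVZ [np.float64(-8.1), np.float64(1.0), np.float64(26.6)] M UVZ [np.float64(-0.25), np.float64(2.04), np.float64(0.11)] height 65.3 off 1.7 -0.9
```

Solidly home: 27 N reaction with only 0.2 mm of movement. I'll ease off, open partly (the handle lies on the jaw side) and withdraw along the shaft.

Call:
{"api": "send_rows", "payload": {"plan": [{"hand": -1, "x": 0.002, "y": -0.03, "z": 0.048, "wx": 0, "wy": 0, "wz": 0}, {"hand": 0, "x": 0, "y": 0, "z": 0, "wx": 0, "wy": 0, "wz": 0}, {"hand": 0, "x": 0, "y": 0, "z": 0, "wx": 0, "wy": 0, "wz": 0}, {"hand": 0, "x": 0, "y": 0, "z": 0, "wx": 0, "wy": 0, "wz": 0}, {"hand": 0, "x": 0, "y": 0, "z": 0, "wx": 0, "wy": 0, "wz": 0}, {"hand": 0, "x": 0.01, "y": -0.13, "z": 0.21, "wx": 0, "wy": 0, "wz": 0}, {"hand": 0, "x": 0.014, "y": -0.2, "z": 0.32, "wx": 0, "wy": 0, "wz": 0}, {"hand": 0, "x": 0.028, "y": -0.396, "z": 0.636, "wx": 0, "wy": 0, "wz": 0}, {"hand": 0, "x": 0.028, "y": -0.396, "z": 0.636, "wx": 0, "wy": 0, "wz": 0}, {"hand": 0, "x": 0.028, "y": -0.396, "z": 0.636, "wx": 0, "wy": 0, "wz": 0}, {"hand": 0, "x": 0.028, "y": -0.396, "z": 0.636, "wx": 0, "wy": 0, "wz": 0}, {"hand": 0, "x": 0.028, "y": -0.396, "z": 0.636, "wx": 0, "wy": 0, "wz": 0}, {"hand": 0, "x": 0, "y": -0.8, "z": 0.4, "wx": 0, "wy": 0, "wz": 0}, {"hand": 0, "x": 0, "y": -0.8, "z": 0.4, "wx": 0, "wy": 0, "wz": 0}, {"hand": 0, "x": 0, "y": -0.8, "z": 0.4, "wx": 0, "wy": 0, "wz": 0}, {"hand": 0, "x": 0, "y": -0.8, "z": 0, "wx": 0, "wy": 0, "wz": 0}, {"hand": 0, "x": 0, "y": -0.8, "z": 0, "wx": 0, "wy": 0, "wz": 0}, {"hand": 0, "x": 0, "y": 0, "z": 0, "wx": 0, "wy": 0, "wz": 0}]}}

```text
t: 31.98
tcp_pos: [607.1, -180.2, 381.2]
orientation: [0.87, -0.485, 0.08, -0.025]
wrist_force: [1.2, -0.6, 0.1]
gripper_width: 46.9
```

```bash
python3 st.py; python3 snap.py 17 wrist scene top|cut -c1-80; python3 -c "
import cv2,numpy as np
a=cv2.imread('pics/wrist17.png');b=cv2.imread('pics/scene17.png');c=cv2.imread('pics/top17.png')
r=lambda i:cv2.resize(i,(400,300))
cv2.imwrite('pics/m17.png',np.vstack([np.hstack([r(b),r(c)]),np.hstack([r(a),r(b[60:240,300:540])])]))"
```

```text
t 31.98 w 46.9 q7 1.964 p [ 607.1 -180.2  381.2] ang -12.9 tilt 0.16
F UVZ [np.float64(1.2), np.float64(-0.5), np.float64(0.4)] M UVZ [np.float64(-0.55), np.float64(0.0), np.float64(-0.02)] height 368.9 off -11.9 -116.3
{'t': 32.133, 'q': [0.289, 0.44, 0.22, 1.361, -0.559, 1.672, 1.962], 'joint_velo
```

View pics/m17.png

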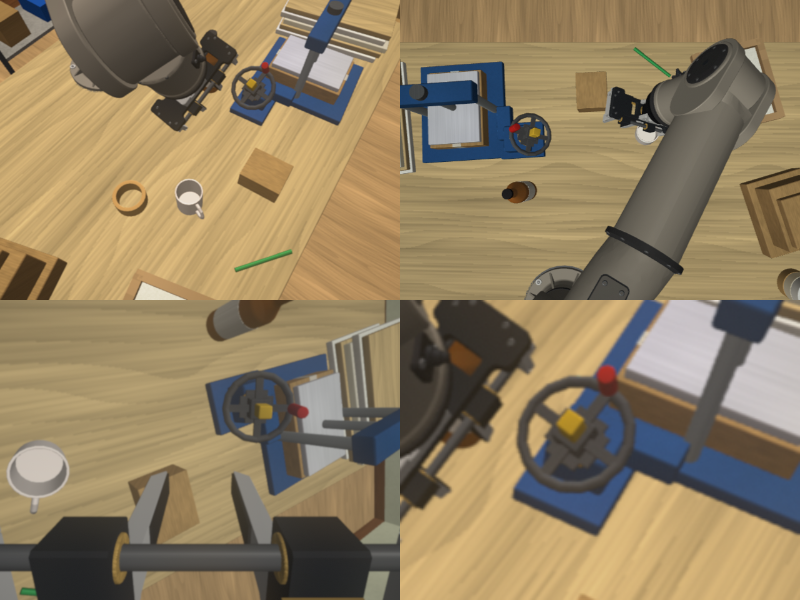

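The wheel sits on the shaft with its handle toward the press, and all the objects look undisturbed. One last numeric check.

```bash
python3 - <<'E'
from h import *
D={n:load(n+"17") for n in("scene","top","wrist")}
C=np.array([599.3,113.8,130])
roi=dict(scene=(360,90,480,190),top=(150,160,260,270),wrist=(320,80,520,240))
pt={}
for nm,lo,hi in [("yel",(18,150,90),(32,255,255)),("red",(0,170,60),(6,255,255))]:
    for n,d in D.items():
        x0,y0,x1,y1=roi[n]
        B=[b for b in blobs(d,lo,hi,20)[0] if x0<b[1][0]<x1 and y0<b[1][1]<y1]
        b=max(B,key=lambda b:b[0]) if B else None; print(nm,n,b); 
        if b: pt[nm,n]=b[1]
for nm in("yel","red"):
    for a,b in(("scene","wrist"),("top","wrist"),("scene","top")):
        if (nm,a) in pt and (nm,b) in pt:
            P,e=tri(D[a],pt[nm,a],D[b],pt[nm,b]);r=P-C
            print(nm,a,b,P.round(1),"gap",round(e,1),"UVZ",[round(r@k,1) for k in(U,V,SZ)],"ang",round(np.degrees(np.arctan2(r@V,r@U)),1))
E
python3 - <<'E'
import sys;sys.path.insert(0,'.')
from h import *
import cv2
a=load('scene0')['image'].astype(int);b=load('scene17')['image'].astype(int)
# objects unmoved: diff in regions
for n,(x0,y0,x1,y1) in dict(mug=(275,280,335,355),tape=(175,285,240,345),parcel=(378,235,472,322)).items():
    print(n,np.abs(a-b)[y0:y1,x0:x1].mean())
a=load('top0')['image'].astype(int);b=load('top17')['image'].astype(int)
print("bottle",np.abs(a-b)[285:330,160:222].mean())
E
```

```text
yel scene (np.int32(195), [402.4, 134.2], [394, 126, 17, 18])
yel top (np.int32(225), [215.3, 211.8], [207, 204, 18, 16])
yel wrist (np.int32(456), [423.4, 177.5], [411, 166, 24, 24])
red scene (np.int32(78), [423.4, 104.7], [419, 100, 10, 10])
red top (np.int32(168), [182.8, 204.5], [175, 198, 17, 14])
red wrist None
yel scene wrist [600.6  79.5 188.5] gap 0.7 UVZ [np.float64(-1.2), np.float64(1.9), np.float64(67.8)] ang 122.4
yel top wrist [601.1  78.4 190.1] gap 1.7 UVZ [np.float64(-0.7), np.float64(1.8), np.float64(69.7)] ang 110.7
yel scene top [601.6  78.1 190. ] gap 1.1 UVZ [np.float64(-0.3), np.float64(1.4), np.float64(69.8)] ang 100.8
red scene top [610.3 132.  227.8] gap 1.1 UVZ [np.float64(12.2), np.float64(66.6), np.float64(73.7)] ang 79.6
mug 14.361925925925926
tape 13.152649572649572
parcel 13.106586777533218
bottle 14.821146953405018
```

```bash
python3 - <<'E'
from h import *
g=lambda n:cv2.cvtColor(load(n)['image'],cv2.COLOR_RGB2GRAY).astype(np.float32)
a,b=g('scene0'),g('scene17');c,d=g('top0'),g('top17')
for n,x,y,(x0,y0,x1,y1) in [("mug",a,b,(275,280,335,355)),("tape",a,b,(175,285,240,345)),("parcel",a,b,(378,235,472,322)),("bottle",c,d,(155,280,227,335))]:
    p,q=x[y0:y1,x0:x1],y[y0:y1,x0:x1]
    print(n,cv2.phaseCorrelate(p.copy(),q.copy(),cv2.createHanningWindow((x1-x0,y1-y0),cv2.CV_32F)),(p-q).mean())
E
```

```text
mug ((0.06430524449545061, 0.5556240124127569), 0.9560409685770671) -14.880222
tape ((-0.050047714035983404, -0.050848381475542936), 0.9053224899150707) -14.0346155
parcel ((0.0435546054713285, 0.013417038394145209), 1.0761846065521241) -14.061628
bottle ((0.007370559213313754, 0.02765842981559885), 0.9792160253833841) -17.635859
```

The objects haven't moved; the difference between pictures is only overall brightness. The wheel is home and the robot is clear, so I'm handing in.

```bash
python3 -c "
from workcell import arm
print(arm.finish_job())"
```

```text
the job is handed in; nothing more can be done
None
```

I put the handwheel fully home on the shaft, wound it clockwise to the stop, backed it off about a quarter turn, let go and handed the job in at about 32 s. No verdict was reported.

- **Fitting:** I gripped the wheel by its boss and slid it down the shaft until it met the shoulder at the expected height, with about 40 N of axial resistance.
- **Winding:** it took three strokes with the wrist, regripping in between, and about 575° in all. At the stop the axial moment jumped to about 0.9 N m. A further 3° only twisted the wheel in the grip.
- **Backing off:** I turned the wheel back 104°, which should be about 90° at the shaft plus roughly 14° of socket play. The shaft angle can't be read directly, so this rests on the quoted play. With no play at all it would be 104°, still within the allowed ±0.5 rad.

**Last checks**
- **Before release:** pressing along the shaft gave 27 N with only 0.2 mm of movement, so the wheel was still home.
- **After release:** the cameras put the boss 68–70 mm above the seat (68 expected) and the handle at 80° (about 77° expected).
- **Sideways disagreement:** the cameras place the boss up to 2 mm off my estimate of the shaft axis, about what the calibration error and the socket play allow.
- **Other objects:** mug, tape, parcel and bottle shifted by at most 0.6 px between the first and last pictures. The robot was clear of everything, with forces near zero.

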